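Strip the coils from the tea boiler's filling manifold

TASK

Get the tea boiler's brass filling manifold ready for descaling: wind the stop valve's handwheel clockwise until it is fully shut, then swing the drain cock's lever a quarter turn to fully open so the manifold is drained. Only then slide every copper coil that is there up off its stem and leave them all lying in the shallow metal tray, without knocking over or pushing away the other things on the counter.

Things in the scene. Friction and masses are not known exactly. Their poses are not given: they have to be found in the camera images.
- stop_wheel (a joint): Handwheel of the stop valve at the manifold's +y end: a dark steel spoked wheel 64 mm across (rim bar 9 mm thick), level, on an upright axis. Value: how far it is open, rad; 0 = fully shut, against the stop. Seen from above, clockwise closes (value falls), anticlockwise opens. Friction 0.1 Nm; stays where left, turns on the spot. Starts 1.3 to 2.4 turns open.
- wheel_centre (a point): Centre of the handwheel, at the mid-height of its rim (100 mm above the counter). The rim's outer radius is 32 mm; the hub (radius 11.5 mm) stands 7 mm higher. For 50 mm below the wheel no part of the valve is wider than 17 mm radius.
- spindle (a joint): The valve's steel spindle (11 mm across), a slide that the handwheel's nut drives up and down through the hub: 6 mm per turn. Value: height above shut, m; 0 = gate down on its stop, spindle end flush with the hub's top. Open, it stands up to 15 mm above the hub.
- drain_lever (a joint): Quarter-turn lever of the drain cock at the manifold's -y end, rad: 0 = closed, lever pointing to the manifold's -x (towards the robot, across the bar); 1.57 = open, lever pointing along the bar to the manifold's -y, away from the coils (turned anticlockwise seen from above). Starts closed or nearly so (0 to 0.2). Friction 0.08 Nm; stays where left.
- drain_pivot (a point): On the drain lever's upright axis, at the mid-height of the lever (54 mm above the counter). Its axes are the manifold's: y along the bar towards the stop valve, x away from the robot, z up.
- lever_grip (a point): Middle of the lever's black grip, 45 mm from the pivot. The grip is 36 mm long (26 to 62 mm from the pivot), 14 mm wide, 10 mm high; closed, nothing stands beside or below it within 40 mm save the steel base plate, 5 mm thick; open, it lies over the outlet pipe, whose top is 31 mm above the counter.
- tray_in (a point): Middle of the inner floor of the loose shallow metal tray, 240 (its x) by 165 (its y) by 28 mm high, walls and floor 4 mm, 0.9 kg; the inner floor lies 4 mm above the counter.
- stem1 (a point): Foot of the upright steel stem of solenoid valve 1 (1 is next to the stop valve, 5 next to the drain; 60 mm apart), where the coil's underside rests, 52 mm above the counter; axes as the manifold's. The stem is 13 mm thick and its tip stands 50 mm above this point. The brass hexagon below is 31 mm across.
- stem2 (a point): Foot of the upright steel stem of solenoid valve 2 (1 is next to the stop valve, 5 next to the drain; 60 mm apart), where the coil's underside rests, 52 mm above the counter; axes as the manifold's. The stem is 13 mm thick and its tip stands 50 mm above this point. The brass hexagon below is 31 mm across.
- stem3 (a point): Foot of the upright steel stem of solenoid valve 3 (1 is next to the stop valve, 5 next to the drain; 60 mm apart), where the coil's underside rests, 52 mm above the counter; axes as the manifold's. The stem is 13 mm thick and its tip stands 50 mm above this point. The brass hexagon below is 31 mm across.
- stem4 (a point): Foot of the upright steel stem of solenoid valve 4 (1 is next to the stop valve, 5 next to the drain; 60 mm apart), where the coil's underside rests, 52 mm above the counter; axes as the manifold's. The stem is 13 mm thick and its tip stands 50 mm above this point. The brass hexagon below is 31 mm across.
- stem5 (a point): Foot of the upright steel stem of solenoid valve 5 (1 is next to the stop valve, 5 next to the drain; 60 mm apart), where the coil's underside rests, 52 mm above the counter; axes as the manifold's. The stem is 13 mm thick and its tip stands 50 mm above this point. The brass hexagon below is 31 mm across.
- coil1_centre (a point): Centre of the coil found on stem 1 (None if absent): copper winding on a black bobbin, 38 mm outside diameter, 36 mm high, bore 16.4 mm, 0.09 kg; z is its axis. A terminal block 18 mm wide stands out 8.5 mm on its -y side near the top, blades 6.5 mm above it: grip across its x. Sits loose on the stem, nut already off, its x within 0.25 rad of the manifold's.
- coil2_centre (a point): Centre of the coil found on stem 2 (None if absent): copper winding on a black bobbin, 38 mm outside diameter, 36 mm high, bore 16.4 mm, 0.09 kg; z is its axis. A terminal block 18 mm wide stands out 8.5 mm on its -y side near the top, blades 6.5 mm above it: grip across its x. Sits loose on the stem, nut already off, its x within 0.25 rad of the manifold's.
- coil3_centre (a point): Centre of the coil found on stem 3 (None if absent): copper winding on a black bobbin, 38 mm outside diameter, 36 mm high, bore 16.4 mm, 0.09 kg; z is its axis. A terminal block 18 mm wide stands out 8.5 mm on its -y side near the top, blades 6.5 mm above it: grip across its x. Sits loose on the stem, nut already off, its x within 0.25 rad of the manifold's.
- coil4_centre (a point): Centre of the coil found on stem 4 (None if absent): copper winding on a black bobbin, 38 mm outside diameter, 36 mm high, bore 16.4 mm, 0.09 kg; z is its axis. A terminal block 18 mm wide stands out 8.5 mm on its -y side near the top, blades 6.5 mm above it: grip across its x. Sits loose on the stem, nut already off, its x within 0.25 rad of the manifold's.
- coil5_centre (a point): Centre of the coil found on stem 5 (None if absent): copper winding on a black bobbin, 38 mm outside diameter, 36 mm high, bore 16.4 mm, 0.09 kg; z is its axis. A terminal block 18 mm wide stands out 8.5 mm on its -y side near the top, blades 6.5 mm above it: grip across its x. Sits loose on the stem, nut already off, its x within 0.25 rad of the manifold's.
Things that resemble listed ones, but are neither listed nor needed, are in the scene too. What is shaped like the part that bears coil4_centre but brown is not meant. Leave any brown look-alike of the part that bears coil3_centre alone.

How it is judged:
On the way, in this order (a step that is already met when the one before it is completed fails the run):
1. the stop valve is wound fully shut, with the drain still closed (value of joint stop_wheel below 0.15 rad and value of joint drain_lever below 0.6 rad), for 0.3 s.
2. the drain lever is swung fully open, the stop valve still shut (value of joint stop_wheel below 0.15 rad and value of joint drain_lever above 1.35 rad), for 0.2 s.
At the end, for the whole second after the job is handed in: The stop valve is fully shut (handwheel within 0.15 rad of its stop), the drain lever is open (over 1.35 rad), and every coil that was on the manifold lies at rest and let go within the tray's walls (none more than 60 mm above its floor), the tray level (all of step 2 and angle between tray_in's own z axis and vertical below 0.1 rad and x of coil1_centre in the frame of tray_in between -0.105 and 0.105 m and y of coil1_centre in the frame of tray_in between -0.068 and 0.068 m and z of each of coil1_centre, coil2_centre, coil3_centre, coil4_centre, coil5_centre in the frame of tray_in below 0.06 m and linear speed of each of coil1, coil2, coil3, coil4, coil5 below 0.03 m/s and x of coil2_centre in the frame of tray_in between -0.105 and 0.105 m and y of coil2_centre in the frame of tray_in between -0.068 and 0.068 m and x of coil3_centre in the frame of tray_in between -0.105 and 0.105 m and y of coil3_centre in the frame of tray_in between -0.068 and 0.068 m and x of coil4_centre in the frame of tray_in between -0.105 and 0.105 m and y of coil4_centre in the frame of tray_in between -0.068 and 0.068 m and x of coil5_centre in the frame of tray_in between -0.105 and 0.105 m and y of coil5_centre in the frame of tray_in between -0.068 and 0.068 m); the robot touches nothing.
It fails at once if the drain is opened while the stop valve is still open (value of joint stop_wheel above 0.4 rad and value of joint drain_lever above 0.7 rad).
It fails at once if a coil is pulled up before the water is shut off and drained ((value of joint stop_wheel above 0.4 rad or value of joint drain_lever below 1.2 rad) and (z of coil1_centre in the frame of stem1 above 0.035 m or z of coil2_centre in the frame of stem1 above 0.035 m or z of coil3_centre in the frame of stem1 above 0.035 m or z of coil4_centre in the frame of stem1 above 0.035 m or z of coil5_centre in the frame of stem1 above 0.035 m)).
It fails at once if another thing on the counter is pushed more than 50 mm away (distance of any of wrench, screwdriver, multimeter, nut_saucer, tea_glass, water_bottle, sugar_jar from where it was at the start of the episode above 0.05 m).
It fails at once if the bottle, jar or tea glass is knocked over (angle between any of water_bottle, sugar_jar, tea_glass's own z axis and vertical above 0.5 rad).
Of coil1, coil2, coil3, coil4, coil5 only 3 to 5 are there at a start; the rules pass over those that are not, and their reading is None.
At some moment in a run one of tray may be knocked a few centimetres aside while the robot is not near it.
Once in a run the grip may slacken for a moment while it holds something.
It also fails if it takes over 210 s, if anything falls off the work surface, if the arm or the gripper's body presses on something with over 40 N, if the wrist force passes 120 N, or if a joint passes its speed limit or range.

ROBOT

A 6-joint arm with a two-finger parallel gripper is mounted at the origin on the work surface. World frame = base frame: x ahead of the robot, y to its left, z up, the work surface at z = 0. Lengths are in m, angles in rad, forces in N, time in s.
With the tool pointing down it reaches from about 0.325 to 0.775 m from the base axis. Payload 9.3 kg.
Tool frame: the origin (TCP) lies on the centre line of the jaws, within the pads' length; the fingertips stand 22 mm ahead of it and the grasp point (between the pads) lies 3 mm ahead of it (robot.nose_length is the z of the fingertips in the tool frame, in m); z points along the fingers, y is the line along which they close (so a half turn about z gives the same grasp; the last joint's range is limited). The gripper opens to 85 mm and grips with 20 to 120 N. Pads are 22 mm wide; open, the fingers measure 114 mm over their backs; the gripper's body (76 mm by 85 mm) begins 54 mm behind the grasp point. The pads swing forward as they close: fully open they stand 13 mm farther back than shut.
Start: joints at [-1.36, 0.259, 0.021, 1.334, 0, 1.418], TCP at [0.196, -0.514, 0.253] pointing down, gripper open.
Joint ranges: [-3.04, 3.04], [-0.91, 1.82], [-1.04, 1.36], [-1.92, 1.95], [-1.52, 1.45], [-3.14, 3.14]. Speed limits (rad/s): [2.22, 2.22, 2.79, 3.14, 3.14, 3.14].

INTERFACE

Orientations are given as a unit quaternion [w, x, y, z].
In Python, from workcell import robot gives the robot as it stands. The module is installed in compiled form; this text tells all that it offers.
- The arm moves only by the tool apply_moves, never from a script. Its argument "steps" is a list that holds one entry, the list of rows, each a list of 7 numbers: the opening, from -1 (shut) to 1 (fully open), then the shift along the tool's x, y, z in cm, then the turn, a rotation vector about the tool's x, y, z in rad. In form: [[[claw, dx, dy, dz, wx, wy, wz], ...]]. A call has exactly 10 rows; each row is the pose to reach, as a shift and turn from the pose commanded when the call began, along the tool's axes at that moment; what a row does not reach only later rows make up. A row lasts 1/10 s, in which the tool goes at most 50 mm and 8.59 degrees, less where a joint would pass 70% of its speed; a pose out of reach is approached as far as the arm can. A call with a gripper value outside its range is refused whole. The fingers move at their own pace and stop on an object; "force" is the grip in N (left out, the last holds). Time passes only in rows, so rows that repeat a pose let the fingers close, or fill a call up. It gives the time, the measured TCP pose, the force, the opening and the grip force at its end, in the units of the state.
- robot.observe(): the state, without advancing time (a new reading comes with each control period).
- robot.capture(name): name is "scene" or "top" or "wrist"; returns the picture (420x560x3 uint8, red, green, blue); there is no depth.
- robot.camera_info(name): a dict with "fx", "fy", "cx", "cy" (pixels), "world_to_cam" (4x4, takes a point from world to camera coordinates); the wrist camera has in their place "mount" (4x4, takes a point from camera to tool coordinates, whose origin is the TCP and whose axes are the flange's). Camera axes: x right, y down, z forward; pixel columns grow to the right and rows downward; lengths in m; the calibration is good to about 2 mm. A picture is of the moment at which its call begins: read the wrist's pose just before it. camera_info takes no time and is no camera call.
- robot.hand_in(): hands the job in; it is judged then, once.
The state is a dict: "time_s": time; "joints": joint angles; "qvel": joint speeds; "effort": joint torques, N m; "eef_pos": TCP position; "ee_rot": TCP orientation; "ft_force": force on the tool from outside, world axes, zero at the start; "moment": the same for the moment, N m; "finger_gap": finger opening in m; "grip_force": force on a finger pad.
Only numpy, scipy, OpenCV 4.12 (cv2) and the standard library are available. Lean on these libraries where they do the work, as an engineer would, in place of code of your own. Each camera call takes 0.05 s, during which the arm holds its last target. There are 200 camera calls.

## Working session

There is one attempt and no reset: what is moved stays moved. The work goes in short steps, Python scripts to look and compute and a tool call to move; the robot and the scene stay as the last step left them, time stands still between calls to the robot, and variables do not carry over. Pictures are saved under pics/ and viewed, at most 14 in all, crops included, and the job is handed in when it is done.

Besides the shell and the picture viewer there is one more tool, called after "Call:" as name([rows], argument=value, ...), one row to a line, values as JSON. apply_moves: Moves the arm, as the interface text tells. Its arguments: {"type":"object","properties":{"steps":{"type":"array","items":{"type":"array","items":{"type":"array","items":{"type":"number"}}}},"force":{"type":"number"}},"required":["steps"]}

```bash
mkdir -p pics
cat > h.py <<'E'
import numpy as np, cv2
from workcell import robot
from scipy.spatial.transform import Rotation as R
def cam(n):
    i=robot.camera_info(n)
    if n=='wrist':
        s=robot.observe(); T=np.eye(4); q=s['ee_rot']; T[:3,:3]=R.from_quat([q[1],q[2],q[3],q[0]]).as_matrix(); T[:3,3]=s['eef_pos']
        W=T@np.array(i['mount'])
    else: W=np.linalg.inv(np.array(i['world_to_cam']))
    return i,W
def ray(c,u,v,z):
    i,W=c; d=W[:3,:3]@np.array([(u-i['cx'])/i['fx'],(v-i['cy'])/i['fy'],1]); o=W[:3,3]
    return o+d*(z-o[2])/d[2]
def proj(c,p):
    i,W=c; q=np.linalg.inv(W)@np.r_[p,1]; return np.array([i['cx']+i['fx']*q[0]/q[2],i['cy']+i['fy']*q[1]/q[2]])
def save(n,f):
    c=cam(n); im=robot.capture(n); cv2.imwrite('pics/'+f,im[:,:,::-1]); return c,im
E
python3 - <<'E'
from h import *
for n in('top','scene'):
    c,im=save(n,n+'0.png'); print(n,c[0]['fx'],c[1].round(3).tolist())
s=robot.observe(); print({k:s[k] for k in('time_s','eef_pos','ee_rot','finger_gap')}, robot.nose_length)
print(robot.camera_info('wrist'))
E
```

```text
top 399.5993489331481 [[-0.014, -0.987, 0.159, 0.395], [-1.0, 0.014, -0.001, 0.004], [-0.002, -0.159, -0.987, 0.832], [0.0, 0.0, 0.0, 1.0]]
scene 516.0662797328963 [[-0.695, 0.594, -0.405, 0.975], [0.719, 0.575, -0.39, 0.454], [0.002, -0.562, -0.827, 1.01], [0.0, 0.0, 0.0, 1.0]]
{'time_s': 0.1, 'eef_pos': array([ 0.19565148, -0.51377843,  0.25271783]), 'ee_rot': array([-6.01923343e-04,  9.83499741e-01,  1.80908532e-01, -2.07614296e-05]), 'finger_gap': 0.08556850043516895} 0.022
{'fx': 297.75199404828146, 'fy': 297.75199404828146, 'cx': 282.8286667027231, 'cy': 211.22840928949554, 'mount': array([[ 1.40749506e-03, -9.48629266e-01, -3.16386686e-01,
         8.19995833e-02],
       [ 9.99998995e-01,  1.38932781e-03,  2.82997458e-04,
         9.43591725e-04],
       [ 1.71105150e-04, -3.16386766e-01,  9.48630268e-01,
        -1.20157742e-01],
       [ 0.00000000e+00,  0.00000000e+00,  0.00000000e+00,
         1.00000000e+00]])}
```

View pics/top0.png

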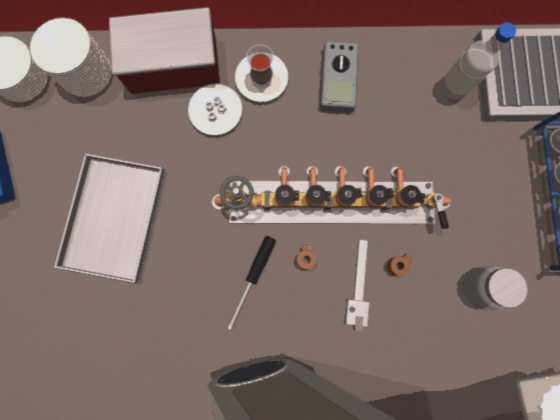

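View pics/scene0.png

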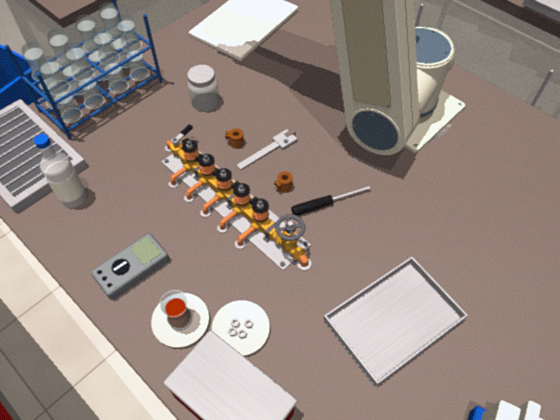

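The top view shows the wheel at (237,192), the lever at (443,215), five stacks on the manifold at (285..412,195), brown look-alikes lying at (307,259) and (400,266), and the tray at (110,218). The scene view agrees: wheel (290,230), lever (183,133), tray (395,318). Next is a close crop of the manifold.

Run:
```python
from h import *
a=cv2.imread('pics/top0.png')[158:278,205:465]; b=cv2.imread('pics/scene0.png')[105:275,150:340]
a=cv2.resize(a,None,fx=3,fy=3,interpolation=3)[:,:780]; b=cv2.resize(b,None,fx=3,fy=3,interpolation=3)
cv2.imwrite('pics/a.png',a); cv2.imwrite('pics/b.png',b)
```

```text
(no output)
```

View pics/a.png

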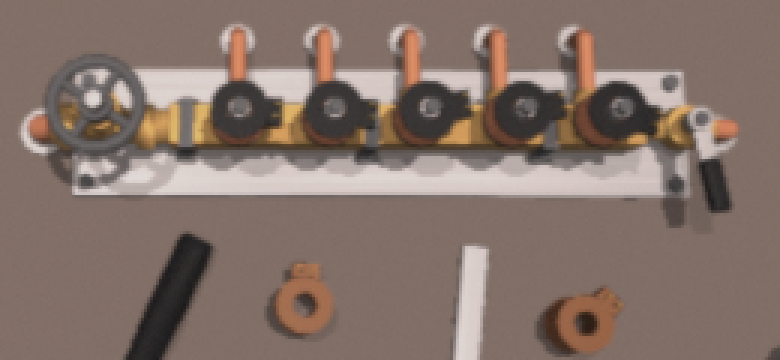

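View pics/b.png

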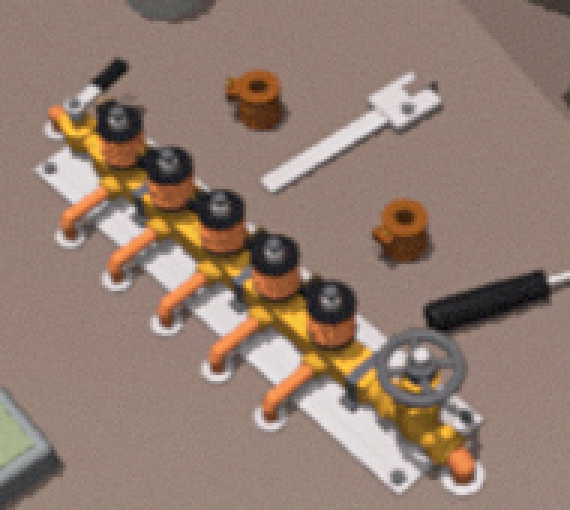

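Crop: the wheel is at (95,103), its five stems are at (239,106) to (620,106), all with copper coils (five in total), and the lever runs from pivot (701,117) to its end (716,210). The brown look-alikes lie loose on the counter at (305,305) and (585,322), so I leave them alone. Now the positions.

Run:
```python
from h import *
c=cam('top'); im=cv2.imread('pics/top0.png'); 
f=lambda u,v,z:ray(c,205+(u+.5)/3-.5,158+(v+.5)/3-.5,z)
S=[]
for u in(239,334,430,525,620): S.append(f(u,106,.102)); print(S[-1].round(4))
d=S[0]-S[4]; print('bar dir',np.degrees(np.arctan2(-d[0],d[1])),np.linalg.norm(d))
# wheel rim by scene + top
print('wheel',f(95,103,.1).round(4))
cs=cam('scene'); g=lambda u,v,z:ray(cs,150+(u+.5)/3-.5,105+(v+.5)/3-.5,z)
print('wheel sc',g(421,369,.1).round(4))
for u,v in((331,300),(276,241),(221,202),(167,156),(120,117)): print('sc',g(u,v,.102).round(4))
print('lever piv',f(701,117,.06).round(4),g(78,103,.06).round(4),'end',f(716,210,.056).round(4),g(120,68,.056).round(4))
hsv=cv2.cvtColor(im,cv2.COLOR_BGR2HSV)
m=np.zeros(im.shape[:2],np.uint8); m[148:290,45:170]=1
sel=((hsv[:,:,2]>150)&(hsv[:,:,1]<60)&(m>0)).astype(np.uint8)
k=cv2.findContours(sel,0,2)[0]; k=max(k,key=cv2.contourArea); print('tray',cv2.minAreaRect(k))
for p in cv2.boxPoints(cv2.minAreaRect(k)): print(p,ray(c,*p,.02).round(3))
s=robot.observe()
print(robot.camera_info('top')['cx'])
```

```text
[ 0.5436 -0.0104  0.102 ]
[ 0.5427 -0.0694  0.102 ]
[ 0.5419 -0.1289  0.102 ]
[ 0.541  -0.1879  0.102 ]
[ 0.5401 -0.2468  0.102 ]
bar dir -0.8331259780361543 0.23642944733515894
wheel [0.5472 0.0792 0.1   ]
wheel sc [0.547  0.0796 0.1   ]
sc [ 0.5504 -0.0052  0.102 ]
sc [ 0.5414 -0.0712  0.102 ]
sc [ 0.5449 -0.1267  0.102 ]
sc [ 0.5434 -0.1888  0.102 ]
sc [ 0.5427 -0.2443  0.102 ]
lever piv [ 0.5404 -0.3138  0.06  ] [ 0.5367 -0.3126  0.06  ] end [ 0.4794 -0.3203  0.056 ] [ 0.4856 -0.3208  0.056 ]
tray ((107.62860107421875, 217.13087463378906), (81.87501525878906, 122.01516723632812), 13.495734214782715)
[ 53.58397 266.90018] [0.415 0.455 0.02 ]
[ 82.059006 148.25417 ] [0.663 0.413 0.02 ]
[161.67323 167.36157] [0.619 0.244 0.02 ]
[133.1982  286.00757] [0.375 0.293 0.02 ]
276.9894964286612
```

Call:
apply_moves([
  [[1,3.7,-3,0,0,0,-0.14],[1,7.5,-6,0,0,0,-0.28],[1,11.2,-8.9,0,0,0,-0.42],[1,15,-11.9,0,0,0,-0.56],[1,18.7,-14.9,0,0,0,-0.7],[1,22.5,-17.9,0,0,0,-0.84],[1,26.2,-20.9,0,0,0,-0.98],[1,30,-23.8,0,0,0,-1.12],[1,33.7,-26.8,0,0,0,-1.26],[1,37.5,-29.8,0,0,0,-1.4]],
], force=40)

```text
time_s: 1.1
eef_pos: [0.4406, -0.1001, 0.2532]
ee_rot: [0.0, 0.634, 0.774, -0.0]
ft_force: [0.6, -1.0, -0.3]
finger_gap: 0.0853
grip_force: 0.0
```

```bash
cat >> h.py <<'E'
def st():
    s=robot.observe(); q=s['ee_rot']; M=R.from_quat([q[1],q[2],q[3],q[0]]).as_matrix(); return s,M
def go(x,y,z,yaw=None):
    s,M=st(); d=M.T@(np.array([x,y,z])-s['eef_pos'])*100
    psi=np.arctan2(M[1,0],M[0,0]); w=None if yaw is None else (psi-yaw+np.pi/2)%np.pi-np.pi/2
    print('shift',d.round(2),'psi',psi.round(3),'wz',w,'t',round(s['time_s'],1),'pos',s['eef_pos'].round(4),'q6',round(s['joints'][5],2),'gap',round(s['finger_gap'],4),'tilt',(M[:,2]+[0,0,1]).round(3),'f',np.round(s['ft_force'],1),'m',np.round(s['moment'],2))
E
python3 -c "
from h import *
go(.547,.0794,.18)"
```

```text
shift [15.5  13.98  7.32] psi 1.769 wz None t 1.1 pos [ 0.4406 -0.1001  0.2532] q6 0.96 gap 0.0853 tilt [-0. -0.  0.] f [ 0.6 -1.  -0.3] m [-0.04 -0.03 -0.06]
```

Call:
apply_moves([
  [[1,3.1,2.8,1,0,0,-0.14],[1,6.2,5.6,2,0,0,-0.28],[1,9.3,8.4,3,0,0,-0.42],[1,12.4,11.2,4,0,0,-0.56],[1,15.5,14,5.3,0,0,-0.7],[1,15.5,14,5.3,0,0,-0.84],[1,15.5,14,5.3,0,0,-0.98],[1,15.5,14,5.3,0,0,-1.12],[1,15.5,14,5.3,0,0,-1.26],[1,15.5,14,5.3,0,0,-1.4]],
])

```text
time_s: 2.1
eef_pos: [0.5476, 0.077, 0.1998]
ee_rot: [-0.0, -0.014, 1.0, 0.0]
ft_force: [0.6, 0.1, -0.3]
finger_gap: 0.0852
grip_force: 0.0
```

Call:
apply_moves([
  [[1,0,0,0,0,0,-0.14],[1,0,0,0,0,0,-0.28],[1,0,0,0,0,0,-0.42],[1,0,0,0,0,0,-0.56],[1,0,0,0,0,0,-0.7],[1,0,0,0,0,0,-0.84],[1,0,0,0,0,0,-0.98],[1,0,0,0,0,0,-1.12],[1,0,0,0,0,0,-1.26],[1,0,0,0,0,0,-1.4]],
])

```text
time_s: 3.1
eef_pos: [0.5476, 0.0769, 0.1999]
ee_rot: [-0.0, -0.655, 0.756, 0.0]
ft_force: [0.4, 0.9, -0.2]
finger_gap: 0.0854
grip_force: 0.0
```

Call:
apply_moves([
  [[1,0,0,0,0,0,-0.14],[1,0,0,0,0,0,-0.28],[1,0,0,0,0,0,-0.42],[1,0,0,0,0,0,-0.56],[1,0,0,0,0,0,-0.7],[1,0,0,0,0,0,-0.84],[1,0,0,0,0,0,-0.98],[1,0,0,0,0,0,-1.1],[1,0,0,0,0,0,-1.1],[1,0,0,0,0,0,-1.1]],
])

```text
time_s: 4.1
eef_pos: [0.5477, 0.0769, 0.2]
ee_rot: [0.0, 0.952, -0.306, -0.0]
ft_force: [-0.0, -0.1, -0.2]
finger_gap: 0.0854
grip_force: 0.0
```

```bash
python3 -c "
from h import *
go(.547,.0794,.095)
c,im=save('wrist','w1.png'); print(proj(c,[.547,.0794,.1]))
go(.547,.0794,.095)"
```

```text
shift [-0.2  -0.17 10.5 ] psi -0.623 wz None t 4.1 pos [0.5477 0.0769 0.2   ] q6 -2.53 gap 0.0854 tilt [-0.001  0.     0.   ] f [-0.  -0.1 -0.2] m [ 0.03 -0.05 -0.01]
[280.60161817 224.39360891]
shift [-0.2  -0.17 10.51] psi -0.623 wz None t 4.2 pos [0.5477 0.0769 0.2001] q6 -2.53 gap 0.0853 tilt [-0.  0.  0.] f [ 0.6 -0.  -0.2] m [ 0.   -0.06  0.06]
```

View pics/w1.png

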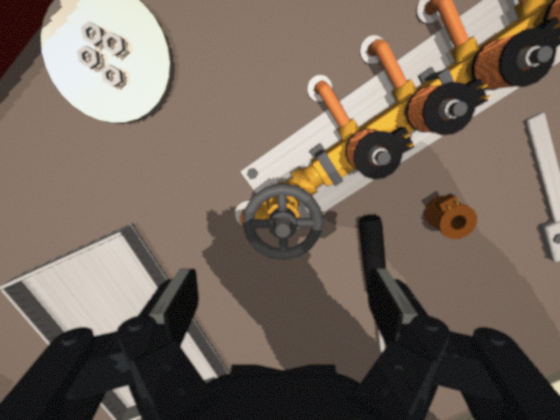

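The wrist view shows the wheel centred at (283,220) against a prediction of (281,224), with the coil tops to its right and nothing under the finger paths. Descending.

Call:
apply_moves([
  [[1,-0.2,-0.2,2,0,0,-0.13],[1,-0.2,-0.2,4,0,0,-0.26],[1,-0.2,-0.2,6,0,0,-0.4],[1,-0.2,-0.2,8,0,0,-0.4],[1,-0.2,-0.2,10.5,0,0,-0.4],[1,-0.2,-0.2,10.5,0,0,-0.4],[-0.2,-0.2,-0.2,10.5,0,0,-0.4],[-0.2,-0.2,-0.2,10.5,0,0,-0.4],[-0.2,-0.2,-0.2,10.5,0,0,-0.4],[-0.2,-0.2,-0.2,10.5,0,0,-0.4]],
])

```text
time_s: 5.15
eef_pos: [0.5476, 0.0781, 0.0972]
ee_rot: [0.002, 0.994, -0.11, 0.001]
ft_force: [-3.6, -7.5, 4.7]
finger_gap: 0.0617
grip_force: 42.3
```

```bash
python3 -c "
from h import *
go(.547,.0794,.095)
c,im=save('wrist','w2.png')"
```

```text
shift [-0.09 -0.12  0.22] psi -0.221 wz None t 5.2 pos [0.5476 0.0781 0.0972] q6 -2.93 gap 0.0617 tilt [ 0.002 -0.004  0.   ] f [-3.6 -7.5  4.7] m [-2.26  0.89 -0.07]
```

View pics/w2.png

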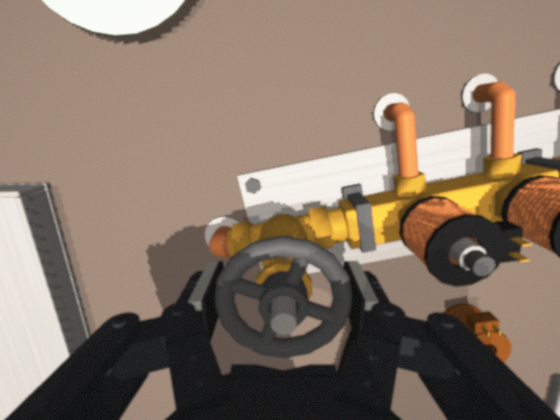

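The wheel is gripped centrally at (285,295), pads at (210,300) and (360,300). Winding clockwise.

Call:
apply_moves([
  [[-0.2,0,0,0,0,0,0.14],[-0.2,0,0,0,0,0,0.28],[-0.2,0,0,0,0,0,0.42],[-0.2,0,0,0,0,0,0.56],[-0.2,0,0,0,0,0,0.7],[-0.2,0,0,0,0,0,0.84],[-0.2,0,0,0,0,0,0.98],[-0.2,0,0,0,0,0,1.12],[-0.2,0,0,0,0,0,1.26],[-0.2,0,0,0,0,0,1.4]],
])

```text
time_s: 6.2
eef_pos: [0.5465, 0.0773, 0.0972]
ee_rot: [-0.002, -0.687, 0.727, -0.002]
ft_force: [-6.9, -14.5, 10.2]
finger_gap: 0.0614
grip_force: 42.5
```

```bash
python3 -c "
from h import *
go(.547,.0794,.095)
c,im=save('wrist','w3.png')"
```

```text
shift [-0.21 -0.04  0.22] psi -1.627 wz None t 6.2 pos [0.5465 0.0773 0.0972] q6 -1.52 gap 0.0614 tilt [-0.001 -0.005  0.   ] f [ -6.9 -14.5  10.2] m [-2.61  2.41  0.16]
```

View pics/w3.png

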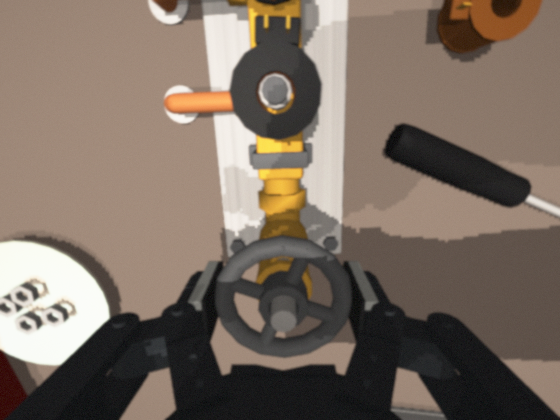

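The wheel keeps the same place between the pads and the scene has rotated, so it is turning with the gripper. Continuing, with the side load relieved.

Call:
apply_moves([
  [[-0.2,0.2,0.1,-0.2,0,0,0.14],[-0.2,0.2,0.1,-0.2,0,0,0.28],[-0.2,0.2,0.1,-0.2,0,0,0.42],[-0.2,0.2,0.1,-0.2,0,0,0.56],[-0.2,0.2,0.1,-0.2,0,0,0.7],[-0.2,0.2,0.1,-0.2,0,0,0.84],[-0.2,0.2,0.1,-0.2,0,0,0.98],[-0.2,0.2,0.1,-0.2,0,0,1.12],[-0.2,0.2,0.1,-0.2,0,0,1.26],[-0.2,0.2,0.1,-0.2,0,0,1.4]],
])

```text
time_s: 7.25
eef_pos: [0.5455, 0.0781, 0.0975]
ee_rot: [-0.001, -0.058, 0.998, 0.001]
ft_force: [-2.3, 1.1, -8.4]
finger_gap: 0.0615
grip_force: 51.3
```

Call:
apply_moves([
  [[-0.2,0,0,0,0,0,0.14],[-0.2,0,0,0,0,0,0.28],[-0.2,0,0,0,0,0,0.42],[-0.2,0,0,0,0,0,0.56],[-0.2,0,0,0,0,0,0.7],[-0.2,0,0,0,0,0,0.84],[-0.2,0,0,0,0,0,0.98],[-0.2,0,0,0,0,0,1.12],[-0.2,0,0,0,0,0,1.26],[-0.2,0,0,0,0,0,1.4]],
])

```text
time_s: 8.25
eef_pos: [0.5462, 0.0791, 0.0976]
ee_rot: [-0.001, 0.598, 0.801, 0.001]
ft_force: [0.7, 6.9, -12.4]
finger_gap: 0.061
grip_force: 51.1
```

Call:
apply_moves([
  [[-0.2,0,0,0,0,0,0.14],[-0.2,0,0,0,0,0,0.28],[-0.2,0,0,0,0,0,0.42],[-0.2,0,0,0,0,0,0.56],[-0.2,0,0,0,0,0,0.7],[-0.2,0,0,0,0,0,0.84],[-0.2,0,0,0,0,0,0.98],[-0.2,0,0,0,0,0,1.12],[-0.2,0,0,0,0,0,1.26],[-0.2,0,0,0,0,0,1.4]],
])

```text
time_s: 9.25
eef_pos: [0.5474, 0.0785, 0.0976]
ee_rot: [-0.0, 0.974, 0.227, 0.001]
ft_force: [6.7, 6.1, -15.8]
finger_gap: 0.0615
grip_force: 50.9
```

```bash
python3 -c "
from h import *
go(.547,.0794,.095)
c,im=save('wrist','w4.png')
import cv2
cv2.imwrite('pics/w4c.png',np.hstack([cv2.imread('pics/w3.png')[200:400,160:410],cv2.imread('pics/w4.png')[200:400,160:410]]))"
```

```text
shift [ 0.01 -0.09  0.26] psi 0.458 wz None t 9.2 pos [0.5474 0.0785 0.0976] q6 2.67 gap 0.0615 tilt [0.002 0.001 0.   ] f [  6.7   6.1 -15.8] m [ 0.27 -1.73  0.11]
```

View pics/w4c.png

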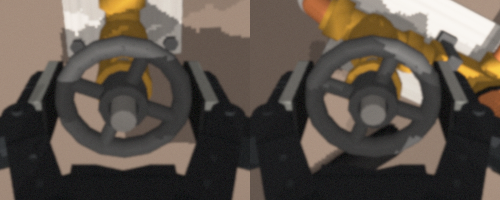

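Both crops show the same wheel pose relative to the pads with no slip, so 5.6 rad are wound. Release, rewind, regrip.

Call:
apply_moves([
  [[1,0,0,0,0,0,0],[1,0,0,0,0,0,0],[1,0,0,0,0,0,0],[1,0,0,0,0,0,0],[1,0,0,0.1,0,0,-0.14],[1,0,0,0.1,0,0,-0.28],[1,0,0,0.1,0,0,-0.42],[1,0,0,0.1,0,0,-0.56],[1,0,0,0.1,0,0,-0.7],[1,0,0,0.1,0,0,-0.84]],
])

```text
time_s: 10.3
eef_pos: [0.5463, 0.0777, 0.0966]
ee_rot: [0.0, 0.793, 0.609, 0.0]
ft_force: [-0.3, -0.4, 0.9]
finger_gap: 0.0856
grip_force: 0.0
```

Call:
apply_moves([
  [[1,0,0,0,0,0,-0.14],[1,0,0,0,0,0,-0.28],[1,0,0,0,0,0,-0.42],[1,0,0,0,0,0,-0.56],[1,0,0,0,0,0,-0.7],[1,0,0,0,0,0,-0.84],[1,0,0,0,0,0,-0.98],[1,0,0,0,0,0,-1.12],[1,0,0,0,0,0,-1.26],[1,0,0,0,0,0,-1.4]],
])

```text
time_s: 11.3
eef_pos: [0.5463, 0.0776, 0.0966]
ee_rot: [0.0, 0.214, 0.977, 0.0]
ft_force: [0.0, -0.4, 0.1]
finger_gap: 0.0852
grip_force: 0.0
```

Call:
apply_moves([
  [[1,0,0,0,0,0,-0.14],[1,0,0,0,0,0,-0.28],[1,0,0,0,0,0,-0.42],[1,0,0,0,0,0,-0.56],[1,0,0,0,0,0,-0.7],[1,0,0,0,0,0,-0.84],[1,0,0,0,0,0,-0.98],[1,0,0,0,0,0,-1.12],[1,0,0,0,0,0,-1.26],[1,0,0,0,0,0,-1.4]],
])

```text
time_s: 12.3
eef_pos: [0.5463, 0.0776, 0.0966]
ee_rot: [0.0, -0.465, 0.885, -0.0]
ft_force: [-0.9, 0.7, -0.2]
finger_gap: 0.0857
grip_force: 0.0
```

Call:
apply_moves([
  [[1,0,0,0,0,0,-0.14],[1,0,0,0,0,0,-0.28],[1,0,0,0,0,0,-0.42],[1,0,0,0,0,0,-0.56],[1,0,0,0,0,0,-0.7],[1,0,0,0,0,0,-0.84],[1,0,0,0,0,0,-0.98],[1,0,0,0,0,0,-1.12],[1,0,0,0,0,0,-1.26],[1,0,0,0,0,0,-1.4]],
])

```text
time_s: 13.3
eef_pos: [0.5463, 0.0776, 0.0965]
ee_rot: [-0.0, 0.926, -0.377, 0.0]
ft_force: [0.3, 0.6, 0.2]
finger_gap: 0.0853
grip_force: 0.0
```

Call:
apply_moves([
  [[1,0,0,0,0,0,-0.14],[1,0,0,0,0,0,-0.28],[1,0,0,0,0,0,-0.42],[1,0,0,0,0,0,-0.56],[1,0,0,0,0,0,-0.56],[-0.2,0,0,0,0,0,-0.56],[-0.2,0,0,0,0,0,-0.56],[-0.2,0,0,0,0,0,-0.56],[-0.2,0,0,0,0,0,-0.56],[-0.2,0,0,0,0,0,-0.56]],
])

```text
time_s: 14.3
eef_pos: [0.5464, 0.0782, 0.097]
ee_rot: [-0.001, 0.994, -0.111, 0.0]
ft_force: [-1.2, 2.1, 4.8]
finger_gap: 0.0613
grip_force: 42.0
```

```bash
python3 -c "
from h import *
go(.547,.0794,.095)"
```

```text
shift [ 0.03 -0.13  0.2 ] psi -0.222 wz None t 14.3 pos [0.5464 0.0782 0.097 ] q6 -2.93 gap 0.0613 tilt [0.001 0.001 0.   ] f [-1.2  2.1  4.8] m [ 0.71  0.2  -0.06]
```

Call:
apply_moves([
  [[-0.2,0,0,0,0,0,0.14],[-0.2,0,0,0,0,0,0.28],[-0.2,0,0,0,0,0,0.42],[-0.2,0,0,0,0,0,0.56],[-0.2,0,0,0,0,0,0.7],[-0.2,0,0,0,0,0,0.84],[-0.2,0,0,0,0,0,0.98],[-0.2,0,0,0,0,0,1.12],[-0.2,0,0,0,0,0,1.26],[-0.2,0,0,0,0,0,1.4]],
])

```text
time_s: 15.3
eef_pos: [0.5465, 0.0782, 0.097]
ee_rot: [0.001, -0.687, 0.727, -0.0]
ft_force: [-2.1, 3.1, 4.7]
finger_gap: 0.0614
grip_force: 42.1
```

Call:
apply_moves([
  [[-0.2,0,0,0,0,0,0.14],[-0.2,0,0,0,0,0,0.28],[-0.2,0,0,0,0,0,0.42],[-0.2,0,0,0,0,0,0.56],[-0.2,0,0,0,0,0,0.7],[-0.2,0,0,0,0,0,0.84],[-0.2,0,0,0,0,0,0.98],[-0.2,0,0,0,0,0,1.12],[-0.2,0,0,0,0,0,1.26],[-0.2,0,0,0,0,0,1.4]],
])

```text
time_s: 16.3
eef_pos: [0.5466, 0.0781, 0.097]
ee_rot: [0.001, -0.057, 0.998, 0.0]
ft_force: [-1.0, 2.7, 5.6]
finger_gap: 0.0616
grip_force: 42.1
```

```bash
python3 -c "
from h import *
go(.547,.0794,.095)"
```

```text
shift [-0.05  0.12  0.2 ] psi -3.027 wz None t 16.3 pos [0.5466 0.0781 0.097 ] q6 -0.12 gap 0.0616 tilt [0.001 0.    0.   ] f [-1.   2.7  5.6] m [0.06 0.05 0.13]
```

Call:
apply_moves([
  [[-0.2,0,0,0,0,0,0.14],[-0.2,0,0,0,0,0,0.28],[-0.2,0,0,0,0,0,0.42],[-0.2,0,0,0,0,0,0.56],[-0.2,0,0,0,0,0,0.7],[-0.2,0,0,0,0,0,0.84],[-0.2,0,0,0,0,0,0.98],[-0.2,0,0,0,0,0,1.12],[-0.2,0,0,0,0,0,1.26],[-0.2,0,0,0,0,0,1.4]],
])

```text
time_s: 17.3
eef_pos: [0.5465, 0.078, 0.097]
ee_rot: [0.0, 0.599, 0.8, 0.0]
ft_force: [-0.2, 1.6, 5.7]
finger_gap: 0.0615
grip_force: 42.2
```

```bash
python3 -c "
from h import *
go(.547,.0794,.095)"
```

```text
shift [0.12 0.08 0.2 ] psi 1.856 wz None t 17.3 pos [0.5465 0.078  0.097 ] q6 1.28 gap 0.0615 tilt [0.001 0.    0.   ] f [-0.2  1.6  5.7] m [0.18 0.53 0.09]
```

Not at the stop yet (moment about 0.1 Nm). One more, then rewind.

Call:
apply_moves([
  [[-0.2,0,0,0,0,0,0.14],[-0.2,0,0,0,0,0,0.28],[-0.2,0,0,0,0,0,0.42],[-0.2,0,0,0,0,0,0.56],[-0.2,0,0,0,0,0,0.7],[-0.2,0,0,0,0,0,0.84],[-0.2,0,0,0,0,0,0.98],[-0.2,0,0,0,0,0,1.12],[-0.2,0,0,0,0,0,1.26],[-0.2,0,0,0,0,0,1.4]],
])

```text
time_s: 18.3
eef_pos: [0.5463, 0.0781, 0.0965]
ee_rot: [-0.0, 0.974, 0.226, 0.0]
ft_force: [-2.4, 0.2, 1.2]
finger_gap: 0.0616
grip_force: 47.6
```

```bash
python3 -c "
from h import *
go(.547,.0794,.095)
save('wrist','w5.png')
cv2.imwrite('pics/w5c.png',np.hstack([cv2.imread('pics/w4.png')[200:400,160:410],cv2.imread('pics/w5.png')[200:400,160:410]]))"
```

```text
shift [ 0.12 -0.09  0.15] psi 0.457 wz None t 18.3 pos [0.5463 0.0781 0.0965] q6 2.67 gap 0.0616 tilt [0.    0.001 0.   ] f [-2.4  0.2  1.2] m [-0.07  0.68  1.53]
```

View pics/w5c.png

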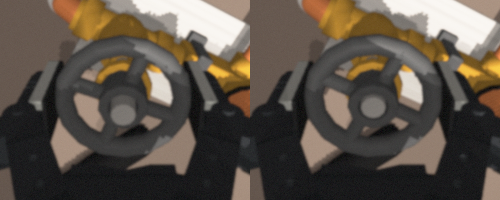

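The spindle end is now flush with the hub (right crop, (372,105)) and the moment reads 1.5 Nm, so the valve is on its stop. Release and rise, then work out the lever.

Call:
apply_moves([
  [[1,0,0,0,0,0,0],[1,0,0,0,0,0,0],[1,0,0,0,0,0,0],[1,0,0,-2,0,0,0],[1,0,0,-4,0,0,0],[1,0,0,-6,0,0,0],[1,0,0,-8,0,0,0],[1,0,0,-10,0,0,0],[1,0,0,-10,0,0,0],[1,0,0,-10,0,0,0]],
])

```text
time_s: 19.35
eef_pos: [0.5463, 0.0777, 0.1963]
ee_rot: [0.0, 0.973, 0.23, 0.0]
ft_force: [0.5, -0.2, 0.4]
finger_gap: 0.0856
grip_force: 0.0
```

```bash
python3 -c "
from h import *
go(.494,-.318,.16,0.1)"
```

```text
shift [-22.41  33.03   3.62] psi 0.465 wz 0.3645325306472862 t 19.4 pos [0.5463 0.0777 0.1963] q6 2.67 gap 0.0856 tilt [ 0.001 -0.     0.   ] f [ 0.5 -0.2  0.4] m [-0.02  0.03  0.01]
```

Call:
apply_moves([
  [[1,-2.5,3.7,0,0,0,0.04],[1,-5,7.3,0,0,0,0.08],[1,-7.5,11,0,0,0,0.12],[1,-10,14.7,0,0,0,0.16],[0.4,-12.4,18.3,0,0,0,0.2],[0.2,-14.9,22,0,0,0,0.24],[0.2,-17.4,25.7,0,0,0,0.28],[0.2,-19.9,29.3,0.5,0,0,0.32],[0.2,-22.4,33,1.5,0,0,0.36],[0.2,-22.4,33,2.6,0,0,0.36]],
])

```text
time_s: 20.35
eef_pos: [0.4924, -0.3224, 0.1683]
ee_rot: [0.0, 0.999, 0.049, -0.001]
ft_force: [-0.1, 0.2, 0.2]
finger_gap: 0.0512
grip_force: 0.0
```

```bash
python3 -c "
from h import *
s,M=st();c,im=save('wrist','w6.png')
for p in([.494,-.318,.06],[.539,-.313,.06],[.5401,-.2468,.102]): print(proj(c,p))
go(.494,-.318,.06,0.1)"
```

```text
[276.63279726 215.72126635]
[275.58946405 159.85633168]
[168.3239303  157.86326259]
shift [ 0.25 -0.09 10.63] psi 0.1 wz 0.0003028222813528103 t 20.4 pos [ 0.492  -0.3195  0.1663] q6 2.32 gap 0.051 tilt [-0.003  0.003  0.   ] f [ 0.1  1.  -1.8] m [0.03 0.05 0.  ]
```

View pics/w6.png

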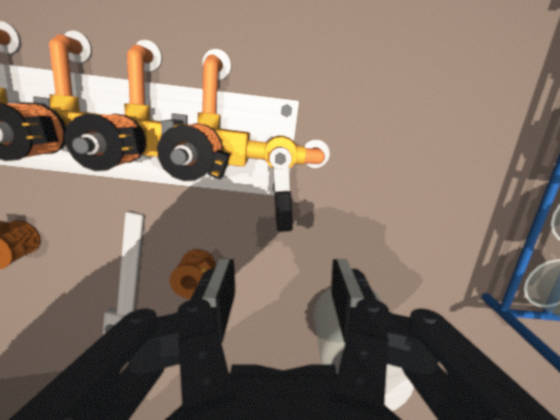

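The lever pivot shows at (281,157), the grip at (284,212) and the stem 5 tip at (182,153). A jar is near (370,340). The arm was still settling, so I remeasure at rest.

```bash
python3 -c "
from h import *
c,im=save('wrist','w7.png')
t=cam('top')
print('jar',ray(t,500,288,.08),ray(t,490,290,.0),proj(c,[.5401,-.2468,.102]))
hsv=cv2.cvtColor(im,cv2.COLOR_RGB2HSV); sub=(im.max(2)<45)&(np.arange(560)[None]>262)&(np.arange(560)[None]<312)&(np.arange(420)[:,None]>175)&(np.arange(420)[:,None]<240)
v,u=np.nonzero(sub); print('black',u.min(),u.max(),v.min(),v.max(),u.mean(),v.mean(),'->',ray(c,u.mean(),v.mean(),.059))
g=cv2.cvtColor(im,cv2.COLOR_RGB2GRAY)
print('pivot',ray(c,281,157,.06))
go(.494,-.318,.06,0.1)
cv2.imwrite('pics/w7c.png',cv2.resize(im[110:250,130:330,::-1],None,fx=3,fy=3))
"
```

```text
jar [ 0.36347125 -0.40582434  0.08      ] [ 0.35638168 -0.42865014  0.        ] [172.41890543 157.65417938]
black 280 295 193 230 287.2861111111111 217.50555555555556 -> [ 0.49301591 -0.32348469  0.059     ]
pivot [ 0.54118428 -0.31355053  0.06      ]
shift [ 0.22  0.07 10.74] psi 0.102 wz 0.0020688010269052093 t 20.4 pos [ 0.4922 -0.3179  0.1674] q6 2.32 gap 0.0511 tilt [-0.004  0.003  0.   ] f [-0.9  0.3 -0.1] m [ 0.03  0.03 -0.02]
```

View pics/w7c.png

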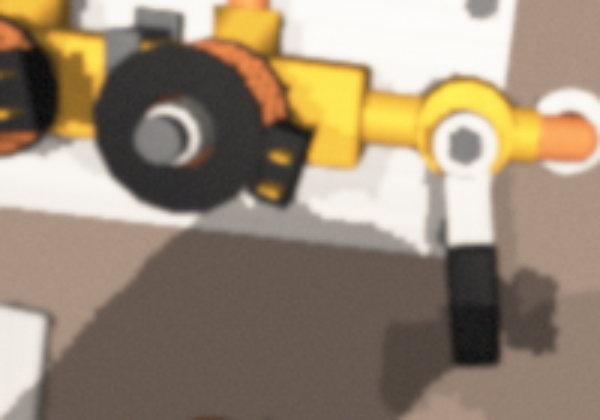

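The lever runs from pivot (284.7,158.3) to grip middle (287,211), which puts the grip at about (0.496,-0.323). The jar at (0.36,-0.41) is clear. Descend and grip it.

Call:
apply_moves([
  [[0.2,0.4,0.5,2,0,0,0],[0.2,0.4,0.5,4,0,0,0],[0.2,0.4,0.5,6,0,0,0],[0.2,0.4,0.5,8,0,0,0],[0.2,0.4,0.5,9.5,0,0,0],[0.2,0.4,0.5,10.7,0,0,0],[-1,0.4,0.5,10.7,0,0,0],[-1,0.4,0.5,10.7,0,0,0],[-1,0.4,0.5,10.7,0,0,0],[-1,0.4,0.5,10.7,0,0,0]],
], force=25)

```text
time_s: 21.45
eef_pos: [0.4983, -0.3217, 0.0641]
ee_rot: [-0.0, 0.999, 0.052, 0.001]
ft_force: [0.5, 4.5, 2.3]
finger_gap: 0.0137
grip_force: 24.1
```

```bash
python3 -c "
from h import *
go(.496,-.323,.06,0.1)
P=np.array([.541,-.315,.06]); s,M=st(); r=s['eef_pos']-P; print(np.hypot(*r[:2]), np.arctan2(-r[1],-r[0]))
for a in np.arange(.15,1.51,.15):
  rr=R.from_euler('z',a).apply(r)-r; print(a.round(2),(M.T@rr*100).round(2))
"
```

```text
shift [-0.25  0.11  0.41] psi 0.105 wz 0.004586860775556367 t 21.4 pos [ 0.4983 -0.3217  0.0641] q6 2.32 gap 0.0137 tilt [0.001 0.    0.   ] f [0.5 4.5 2.3] m [ 0.93 -0.14  0.2 ]
0.043174001754866714 0.15486334629119003
0.15 [ 0.08  0.64 -0.  ]
0.3 [ 0.26  1.26 -0.  ]
0.45 [0.52 1.85 0.  ]
0.6 [0.88 2.4  0.  ]
0.75 [1.3  2.88 0.  ]
0.9 [1.8 3.3 0. ]
1.05 [2.35 3.63 0.  ]
1.2 [2.95 3.88 0.  ]
1.35 [3.58 4.04 0.  ]
1.5 [4.22 4.1  0.  ]
```

Call:
apply_moves([
  [[-1,0.07,0.6,0,0,0,-0.14],[-1,0.23,1.18,0,0,0,-0.28],[-1,0.46,1.74,0,0,0,-0.42],[-1,0.78,2.26,0,0,0,-0.56],[-1,1.17,2.73,0,0,0,-0.7],[-1,1.59,3.14,0,0,0,-0.84],[-1,2.08,3.49,0,0,0,-0.98],[-1,2.62,3.76,0,0,0,-1.12],[-1,3.2,3.95,0,0,0,-1.26],[-1,3.79,4.07,0,0,0,-1.4]],
])

```text
time_s: 22.45
eef_pos: [0.5384, -0.3572, 0.0639]
ee_rot: [-0.002, 0.728, 0.685, -0.0]
ft_force: [-9.8, 9.6, 9.9]
finger_gap: 0.0138
grip_force: 27.8
```

```bash
python3 -c "
from h import *
P=np.array([.541,-.315,.06]); s,M=st(); r=s['eef_pos']-P; print(np.hypot(*r[:2]), np.arctan2(-r[1],-r[0]))
go(.541,-.36,.06,np.pi/2)"
```

```text
0.04226273972691162 1.5083311385745637
shift [-0.27  0.28  0.39] psi 1.51 wz -0.060761454732138453 t 22.4 pos [ 0.5384 -0.3572  0.0639] q6 0.92 gap 0.0138 tilt [-0.003  0.002  0.   ] f [-9.8  9.6  9.9] m [2.12 2.06 0.32]
```

Call:
apply_moves([
  [[-1,0,0.3,0,0,0,-0.08],[-1,0,0.4,0,0,0,-0.08],[-1,0,0.4,0,0,0,-0.08],[0,0,0.4,0,0,0,-0.08],[0,0,0.3,0,0,0,-0.08],[0,0,0.3,0,0,0,-0.08],[0,0,0.3,-2,0,0,-0.08],[0,0,0.3,-5,0,0,-0.08],[0,0,0.3,-8,0,0,-0.08],[0,0,0.3,-10,0,0,-0.08]],
])

```text
time_s: 23.45
eef_pos: [0.5435, -0.3594, 0.1657]
ee_rot: [0.001, 0.703, 0.712, 0.0]
ft_force: [0.7, -0.3, -0.1]
finger_gap: 0.0426
grip_force: 0.0
```

```bash
python3 -c "
from h import *
save('wrist','j.png')
go(.541,-.25,.16,0)
c,im=save('wrist','w8.png')
i=cv2.resize(im[:,:,::-1],None,fx=1.4,fy=1.4); cv2.imwrite('pics/w8c.png',i)"
```

```text
shift [11.01 -0.19  0.82] psi 1.584 wz -1.557748812081078 t 23.5 pos [ 0.5443 -0.36    0.1686] q6 0.84 gap 0.0427 tilt [ 0.005 -0.004  0.   ] f [ 0.  -0.6  1.7] m [-0.   -0.01  0.03]
```

View pics/w8c.png

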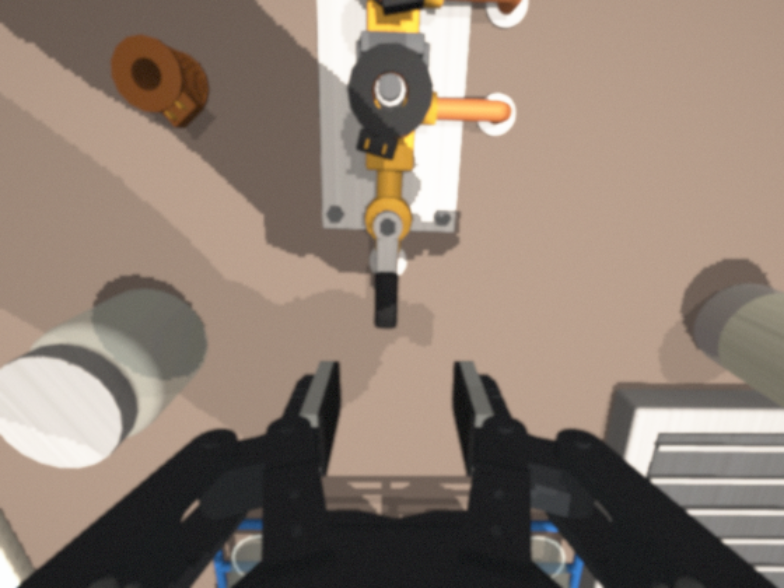

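The lever's black grip now lies along the bar, (387,228) to (386,325), so the drain is open. Next is coil 5: I hover over it at yaw about π/2 so the jaws close along x, then measure its stem.

Call:
apply_moves([
  [[0.6,2.5,0,-1,0,0,0],[0.8,5,0,-2,0,0,0],[0.8,8,0,-2,0,0,0],[0.8,11,-0.2,-2,0,0,0],[0.8,11,-0.2,-2,0,0,0],[0.8,11,-0.2,-2,0,0,0],[0.8,11,-0.2,-2,0,0,0],[0.8,11,-0.2,-2,0,0,0],[0.8,11,-0.2,-2,0,0,0],[0.8,11,-0.2,-2,0,0,0]],
])

```text
time_s: 24.55
eef_pos: [0.5394, -0.2495, 0.183]
ee_rot: [-0.0, 0.703, 0.711, -0.0]
ft_force: [0.4, -0.6, 0.7]
finger_gap: 0.0767
grip_force: 0.0
```

```bash
cat >> h.py <<'E'
def discs(f,draw=None):
    """coil top faces (z .088) in wrist view -> world, from black blobs near predicted stems"""
    c,im=save('wrist',f); out=[]
    for k in range(5):
        p=np.array([.5419+.0009*(2-k),-.1289+.06*(2-k),.088]); u,v=proj(c,p)
        if not(20<u<540 and 20<v<400): continue
        blk=(im.max(2)<70).astype(np.uint8); n=np.zeros_like(blk); cv2.circle(n,(int(u),int(v)),48,1,-1); blk*=n
        blk=cv2.morphologyEx(blk,cv2.MORPH_CLOSE,np.ones((25,25)))
        blk=cv2.morphologyEx(blk,cv2.MORPH_OPEN,cv2.getStructuringElement(cv2.MORPH_ELLIPSE,(37,37)))
        K=cv2.findContours(blk,0,2)[0]
        if not K: continue
        (a,b),r=cv2.minEnclosingCircle(max(K,key=cv2.contourArea)); w=ray(c,a,b,.088); out.append((k+1,w)); print(k+1,'px',round(a),round(b),'r',round(r,1),w.round(4))
    return out
E
python3 -c "
from h import *
robot.capture('wrist')
discs('w9.png')
go(.541,-.25,.076,np.pi/2)
i=cv2.imread('pics/w9.png'); cv2.imwrite('pics/w9c.png',i)"
```

```text
4 px 286 149 r 28.0 [ 0.5423 -0.1936  0.088 ]
5 px 284 224 r 22.1 [ 0.5413 -0.2508  0.088 ]
shift [-0.07  0.16 10.71] psi 1.583 wz 0.012482856747870308 t 24.6 pos [ 0.5395 -0.2493  0.1831] q6 0.98 gap 0.0766 tilt [-0.  0.  0.] f [-0.2  0.3 -0.3] m [0.01 0.07 0.05]
```

View pics/w9c.png

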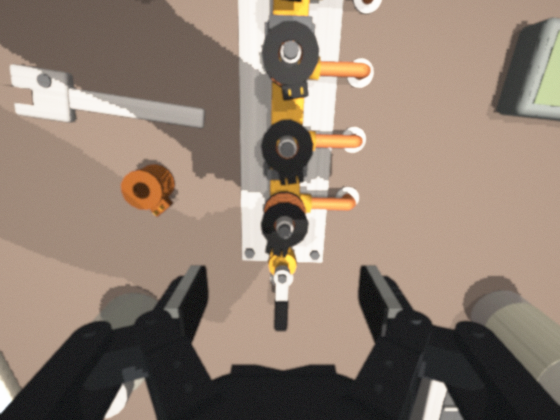

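The view shows stem tips 5, 4 and 3 at (284,229), (287,147) and (290,50). Coil 5's axis is at (0.541,-0.250). Grip it and lift.

Call:
apply_moves([
  [[0.8,-0.1,0.2,3,0,0,0],[0.8,-0.1,0.2,6,0,0,0],[0.8,-0.1,0.2,8.5,0,0,0],[0.8,-0.1,0.2,10.7,0,0,0],[0.8,-0.1,0.2,10.7,0,0,0],[-0.6,-0.1,0.2,10.7,0,0,0],[-0.6,-0.1,0.2,10.7,0,0,0],[-0.6,-0.1,0.2,10.7,0,0,0],[-0.6,-0.1,0.2,10.7,0,0,0],[-0.6,-0.1,0.2,10.7,0,0,0]],
], force=50)

```text
time_s: 25.65
eef_pos: [0.5422, -0.2504, 0.078]
ee_rot: [0.001, 0.703, 0.712, 0.0]
ft_force: [-1.4, 0.2, 5.1]
finger_gap: 0.037
grip_force: 49.6
```

```bash
cat >> h.py <<'E'
def tray():
    c=cam('top'); im=robot.capture('top'); hsv=cv2.cvtColor(im,cv2.COLOR_RGB2HSV)
    m=np.zeros(im.shape[:2],np.uint8); m[140:310,20:190]=1
    sel=((hsv[:,:,2]>140)&(hsv[:,:,1]<60)).astype(np.uint8)*m
    k=max(cv2.findContours(sel,0,2)[0],key=cv2.contourArea); q=cv2.boxPoints(cv2.minAreaRect(cv2.convexHull(k)))
    P=np.array([ray(c,*p,.02)[:2] for p in q]); ce=P.mean(0); a,b=P[1]-P[0],P[2]-P[1]
    l=a if np.hypot(*a)>np.hypot(*b) else b; l=l/np.hypot(*l)*np.sign(l[0]); yaw=np.arctan2(l[1],l[0])
    print('tray',ce.round(4),'yaw',yaw.round(3),np.hypot(*a).round(3),np.hypot(*b).round(3)); return ce,yaw
SL=[(.06,.042),(-.005,.042),(-.07,.042),(.035,-.037),(-.035,-.037)]
def slot(k,z=.2):
    ce,y=tray(); d=np.array(SL[k]); t=ce+[np.cos(y)*d[0]-np.sin(y)*d[1],np.sin(y)*d[0]+np.cos(y)*d[1]]
    print('slot',t.round(4)); go(t[0],t[1],z,np.pi/2)
E
python3 -c "
from h import *
go(.541,-.25,.076,np.pi/2); slot(0,.16)"
```

```text
shift [ 0.04 -0.12  0.2 ] psi 1.584 wz 0.0129515799390858 t 25.6 pos [ 0.5422 -0.2504  0.078 ] q6 0.98 gap 0.037 tilt [ 0.002 -0.002  0.   ] f [-1.4  0.2  5.1] m [ 0.03  0.21 -0.02]
tray [0.5211 0.342 ] yaw 1.556 0.324 0.318
slot [0.48   0.4026]
shift [65.35 -5.35 -8.32] psi 1.584 wz 0.012975674117737812 t 25.7 pos [ 0.5421 -0.2504  0.078 ] q6 0.98 gap 0.0374 tilt [ 0.002 -0.002  0.   ] f [-1.2 -0.6  5.5] m [ 0.09  0.23 -0.07]
```

Call:
apply_moves([
  [[-0.6,0,0,-1,0,0,0],[-0.6,0,0,-2,0,0,0],[-0.6,0,0,-3,0,0,0],[-0.6,0,0,-4,0,0,0],[-0.6,0,0,-5,0,0,0],[-0.6,0,0,-6,0,0,0],[-0.6,0,0,-7,0,0,0],[-0.6,0,0,-8,0,0,0],[-0.6,0,0,-9,0,0,0],[-0.6,0,0,-9,0,0,0]],
])

```text
time_s: 26.7
eef_pos: [0.542, -0.2503, 0.1679]
ee_rot: [0.001, 0.702, 0.712, 0.0]
ft_force: [-0.7, -0.9, -1.2]
finger_gap: 0.0373
grip_force: 50.1
```

```bash
sed -i 's/hsv\[:,:,2\]>140)/hsv[:,:,2]>150)/; s/m\[140:310,20:190\]/m[143:300,35:180]/' h.py; python3 -c "
from h import *
im=robot.capture('top'); h=cv2.cvtColor(im,cv2.COLOR_RGB2HSV); print(h[[215,215,300,215],[110,30,100,185]])
slot(0,.165)"
```

```text
[[  9  16 221]
 [  9  53 140]
 [  9  53 140]
 [ 10  54 141]]
tray [0.5033 0.3835] yaw -0.166 0.253 0.176
slot [0.5694 0.415 ]
shift [66.45  3.65  0.13] psi 1.584 wz 0.012926672176056586 t 26.8 pos [ 0.5415 -0.25    0.1663] q6 0.98 gap 0.037 tilt [ 0. -0.  0.] f [-0.5 -0.2 -0.5] m [ 0.01 -0.08  0.04]
```

Coil 5 is held (gap 37 mm). The tray has been nudged to about (0.503,0.384). Carrying over.

Call:
apply_moves([
  [[-0.6,3,0.2,0,0,0,0],[-0.6,8,0.5,0,0,0,0],[-0.6,12.5,0.7,0,0,0,0],[-0.6,17,1,0,0,0,0],[-0.6,21.5,1.2,0,0,0,0],[-0.6,26,1.5,0,0,0,0],[-0.6,30.5,1.7,0,0,0,0],[-0.6,35,2,0,0,0,0],[-0.6,39.5,2.2,0,0,0,0],[-0.6,44,2.5,0,0,0,0]],
])

```text
time_s: 27.8
eef_pos: [0.5602, 0.1922, 0.1657]
ee_rot: [-0.0, 0.702, 0.712, -0.0]
ft_force: [0.3, -0.3, -1.7]
finger_gap: 0.0375
grip_force: 50.2
```

Call:
apply_moves([
  [[-0.6,4,0.2,0,0,0,0],[-0.6,8,0.4,0,0,0,0],[-0.6,12,0.6,0,0,0,0],[-0.6,16,0.8,0,0,0,0],[-0.6,20,1,0,0,0,0],[-0.6,22.4,1.1,0,0,0,0],[-0.6,22.4,1.1,0,0,0,0],[-0.6,22.4,1.1,0,0,0,0],[-0.6,22.4,1.1,0,0,0,0],[-0.6,22.4,1.1,0,0,0,0]],
])

```text
time_s: 28.8
eef_pos: [0.5691, 0.4133, 0.1664]
ee_rot: [0.0, 0.703, 0.711, -0.0]
ft_force: [-0.3, -0.7, -0.7]
finger_gap: 0.0373
grip_force: 50.2
```

```bash
python3 -c "
from h import *
go(.569,.415,.034)
c,im=save('wrist','w10.png'); save('top','t2.png'); a=cv2.resize(cv2.imread('pics/t2.png'),(400,300)); b=cv2.resize(cv2.imread('pics/w10.png'),(400,300)); cv2.imwrite('pics/c10.png',np.hstack([a,b]))"
```

```text
shift [ 1.700e-01 -1.000e-02  1.324e+01] psi 1.582 wz None t 28.8 pos [0.5691 0.4133 0.1664] q6 2.07 gap 0.0373 tilt [-0. -0.  0.] f [-0.3 -0.7 -0.7] m [ 0.03 -0.06 -0.02]
```

View pics/c10.png

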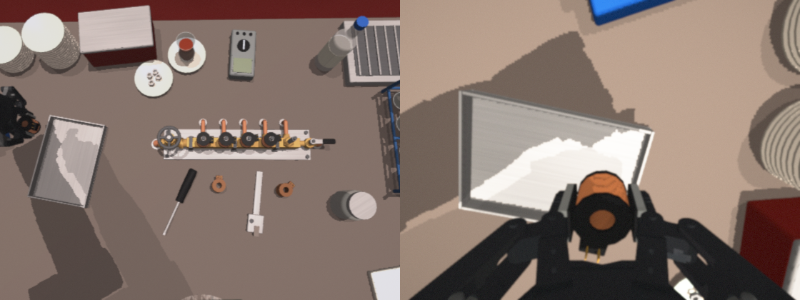

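The left half (top view) shows the tray at about (68,162) and the wheel, lever and other things undisturbed. The right half shows the coil held at (600,205) with the tray's far corner at (650,130). Checking the corner by ray.

```bash
cat >> h.py <<'E'
def corners(ce,y):
    for a,b in((.12,.0825),(.12,-.0825),(-.12,-.0825),(-.12,.0825)): yield ce+[np.cos(y)*a-np.sin(y)*b,np.sin(y)*a+np.cos(y)*b]
E
python3 -c "
from h import *
c=cam('wrist')
print(ray(c,350,182,.028),ray(c,85,130,.028),ray(c,85,292,.028),proj(c,[.569,.415,.022]))
for p in corners(np.array([.5033,.3835]),-.166): print(p, proj(c,np.r_[p,.028]))
"
```

```text
[0.62954427 0.43607042 0.028     ] [0.40338413 0.47768081 0.028     ] [0.37232777 0.31969179 0.028     ] [281.5005992  201.97361585]
[0.63528262 0.44503728] [357.39443948 172.07562967]
[0.60801824 0.28230544] [317.1444644  325.14881761]
[0.37131738 0.32196272] [ 83.54463516 290.03835562]
[0.39858176 0.48469456] [ 77.54342286 121.19362861]
```

The corners agree within 6 mm. Lower and release.

Call:
apply_moves([
  [[-0.6,0,0,2,0,0,0],[-0.6,0,0,5,0,0,0],[-0.6,0,0,8,0,0,0],[-0.6,0,0,11,0,0,0],[-0.6,0,0,12.5,0,0,0],[-0.6,0,0,13.2,0,0,0],[-0.6,0,0,13.2,0,0,0],[0.15,0,0,13.2,0,0,0],[0.15,0,0,13.2,0,0,0],[0.15,0,0,13.2,0,0,0]],
])

```text
time_s: 29.9
eef_pos: [0.5694, 0.4148, 0.0355]
ee_rot: [0.0, 0.702, 0.712, 0.001]
ft_force: [-0.1, -0.5, -0.4]
finger_gap: 0.0489
grip_force: 0.0
```

Call:
apply_moves([
  [[0.15,0,0,-2,0,0,0],[0.15,0,0,-4,0,0,0],[0.15,0,0,-7,0,0,0],[0.15,0,0,-10,0,0,0],[0.15,0,0,-13.2,0,0,0],[0.5,-4.5,0,-13.2,0,0,0],[0.8,-9,0,-13.2,0,0,0],[0.8,-13.5,-0.5,-13.2,0,0,0],[0.8,-18,-1,-13.2,0,0,0],[0.8,-22,-1.5,-13.2,0,0,0]],
])

```text
time_s: 30.9
eef_pos: [0.5564, 0.1924, 0.1671]
ee_rot: [0.0, 0.703, 0.712, 0.001]
ft_force: [0.8, -0.0, -0.2]
finger_gap: 0.0772
grip_force: 0.0
```

```bash
cat >> h.py <<'E'
def coils(n='top',f='t.png'):
    c,im=save(n,f); hsv=cv2.cvtColor(im,cv2.COLOR_RGB2HSV); g=(hsv[:,:,2]<75).astype(np.uint8)
    m=np.zeros_like(g); ce,y=tray(); 
    cv2.fillConvexPoly(m,np.int32([proj(c,np.r_[ce+(p-ce)*.93,.01]) for p in corners(ce,y)]),1)
    K=cv2.findContours(g*m,0,2)[0]
    for k in K:
        if cv2.contourArea(k)>40: (a,b),r=cv2.minEnclosingCircle(k); print('dark',round(a),round(b),round(r),cv2.contourArea(k),ray(c,a,b,.04).round(3))
E
python3 -c "
from h import *
coils()
go(.542,-.190,.165,np.pi/2)"
```

```text
tray [0.5135 0.4544] yaw 0.064 0.095 0.324
shift [-38.02  -1.78   0.27] psi 1.58 wz 0.00897778527422255 t 31.0 pos [0.5564 0.1904 0.1674] q6 1.75 gap 0.0767 tilt [ 0.001 -0.001  0.   ] f [ 0.3 -0.6 -0.5] m [-0.   -0.    0.02]
```

Call:
apply_moves([
  [[0.8,-4.5,-0.2,0,0,0,0],[0.8,-9,-0.4,0,0,0,0],[0.8,-13.5,-0.6,0,0,0,0],[0.8,-18,-0.9,0,0,0,0],[0.8,-22.5,-1.1,0,0,0,0],[0.8,-27,-1.3,0,0,0,0],[0.8,-31.5,-1.5,0,0,0,0],[0.8,-36,-1.7,0,0,0,0],[0.8,-38,-1.8,0,0,0,0],[0.8,-38,-1.8,0,0,0,0]],
])

```text
time_s: 32.0
eef_pos: [0.5439, -0.1884, 0.1666]
ee_rot: [0.001, 0.704, 0.711, 0.0]
ft_force: [0.1, 0.2, 0.2]
finger_gap: 0.0768
grip_force: 0.0
```

```bash
python3 -c "
from h import *
robot.capture('wrist'); discs('w11.png')
coils()
go(.542,-.190,.078,np.pi/2)"
```

```text
3 px 282 151 r 31.2 [ 0.5433 -0.1304  0.088 ]
4 px 280 236 r 24.2 [ 0.5428 -0.1914  0.088 ]
tray [0.5029 0.3832] yaw -0.171 0.253 0.175
dark 58 218 54 512.0 [0.511 0.441 0.04 ]
shift [-0.53 -0.19  8.85] psi 1.585 wz 0.014160056433074386 t 32.2 pos [ 0.5438 -0.1847  0.1665] q6 1.08 gap 0.0771 tilt [0. 0. 0.] f [ 0.4  0.5 -0.2] m [-0.01 -0.    0.01]
```

```bash
python3 -c "
from h import *
im=cv2.imread('pics/t.png'); h=cv2.cvtColor(im,cv2.COLOR_BGR2HSV); c=cam('top')
u,v=proj(c,[.569,.414,.04]).astype(int); print(u,v); print(h[v-12:v+13:4,u-14:u+15:4,2]); print(h[v-12:v+13:4,u-14:u+15:4,1])
go(.5425,-.190,.078,np.pi/2)"
```

```text
74 189
[[128 151  68 113 199 203 201 203]
 [128 185  69 100 114 196 202 204]
 [128 149  45  42  46  44 117 199]
 [133  71  42  70  72  44  64  68]
 [173  65  44  59  54  46  55  21]
 [175  66  99  47  45  76  62  21]
 [103  69 171 203 119  90  77 140]]
[[ 52  34  19  18  21  21  22  21]
 [ 52  21  18  18  20  22  21  21]
 [ 50  19  23  18  39  23  87  22]
 [ 44  18  18 127 124  12  88 101]
 [ 25  20  29 104  66  11  60  36]
 [ 17  19  21  22  17 124  99  61]
 [ 17  15  22  23  26 110  50  20]]
shift [-0.53 -0.14  8.85] psi 1.585 wz 0.014160056433074386 t 32.2 pos [ 0.5438 -0.1847  0.1665] q6 1.08 gap 0.0771 tilt [0. 0. 0.] f [ 0.4  0.5 -0.2] m [-0.01 -0.    0.01]
```

Coil 5 stands in the tray as expected. Now coil 4.

Call:
apply_moves([
  [[0.8,-0.5,-0.1,3,0,0,0],[0.8,-0.5,-0.1,6,0,0,0],[0.8,-0.5,-0.1,8,0,0,0],[0.8,-0.5,-0.1,8.8,0,0,0],[0.8,-0.5,-0.1,8.8,0,0,0],[-0.6,-0.5,-0.1,8.8,0,0,0],[-0.6,-0.5,-0.1,8.8,0,0,0],[-0.6,-0.5,-0.1,8.8,0,0,0],[-0.6,-0.5,-0.1,8.8,0,0,0],[-0.6,-0.5,-0.1,8.8,0,0,0]],
])

```text
time_s: 33.2
eef_pos: [0.5433, -0.1911, 0.0796]
ee_rot: [0.001, 0.702, 0.712, 0.0]
ft_force: [-0.8, 1.1, 5.3]
finger_gap: 0.0362
grip_force: 49.5
```

Call:
apply_moves([
  [[-0.6,0,0,-1,0,0,0],[-0.6,0,0,-2,0,0,0],[-0.6,0,0,-3,0,0,0],[-0.6,0,0,-4,0,0,0],[-0.6,0,0,-5,0,0,0],[-0.6,0,0,-6,0,0,0],[-0.6,0,0,-7,0,0,0],[-0.6,0,0,-8,0,0,0],[-0.6,0,0,-9,0,0,0],[-0.6,0,0,-9,0,0,0]],
])

```text
time_s: 34.2
eef_pos: [0.5433, -0.1912, 0.1698]
ee_rot: [0.001, 0.702, 0.712, 0.0]
ft_force: [-0.0, -0.1, -1.6]
finger_gap: 0.0364
grip_force: 50.1
```

```bash
python3 -c "
from h import *
robot.capture('wrist'); slot(1,.165)"
```

```text
tray [0.5029 0.3832] yaw -0.171 0.253 0.175
slot [0.5051 0.4254]
shift [61.67 -2.96  0.33] psi 1.584 wz 0.01297274812081306 t 34.3 pos [ 0.5428 -0.1909  0.1683] q6 1.07 gap 0.0363 tilt [ 0. -0.  0.] f [ 0.5 -1.4 -2.1] m [ 0.04  0.01 -0.03]
```

Call:
apply_moves([
  [[-0.6,3,0,0,0,0,0],[-0.6,8,-0.3,0,0,0,0],[-0.6,12.5,-0.6,0,0,0,0],[-0.6,17,-0.8,0,0,0,0],[-0.6,21.5,-1,0,0,0,0],[-0.6,26,-1.3,0,0,0,0],[-0.6,30.5,-1.5,0,0,0,0],[-0.6,35,-1.7,0,0,0,0],[-0.6,39.5,-1.9,0,0,0,0],[-0.6,44,-2.1,0,0,0,0]],
])

```text
time_s: 35.3
eef_pos: [0.5153, 0.2506, 0.1677]
ee_rot: [-0.0, 0.702, 0.712, -0.0]
ft_force: [2.0, -1.6, -1.2]
finger_gap: 0.0363
grip_force: 50.0
```

Call:
apply_moves([
  [[-0.6,4,-0.2,0,0,0,0],[-0.6,8,-0.4,0,0,0,0],[-0.6,12,-0.6,0,0,0,0],[-0.6,15,-0.8,0,0,0,0],[-0.6,17.3,-0.9,0,0,0,0],[-0.6,17.3,-0.9,0,0,0,0],[-0.6,17.3,-0.9,3,0,0,0],[-0.6,17.3,-0.9,6,0,0,0],[-0.6,17.3,-0.9,8,0,0,0],[-0.6,17.3,-0.9,8,0,0,0]],
])

```text
time_s: 36.3
eef_pos: [0.5033, 0.4198, 0.0848]
ee_rot: [-0.001, 0.703, 0.711, -0.003]
ft_force: [-0.4, 0.3, -1.0]
finger_gap: 0.0363
grip_force: 50.1
```

```bash
python3 -c "
from h import *
go(.504,.422,.035,np.pi/2)"
```

```text
shift [0.23 0.1  4.98] psi 1.583 wz 0.012433108023265582 t 36.3 pos [0.5033 0.4198 0.0848] q6 2.13 gap 0.0363 tilt [-0.005 -0.004  0.   ] f [-0.4  0.3 -1. ] m [ 0.   -0.03  0.  ]
```

Call:
apply_moves([
  [[-0.6,0,0,2,0,0,0],[-0.6,0,0,4,0,0,0],[-0.6,0,0,5.2,0,0,0],[-0.6,0,0,5.2,0,0,0],[0.15,0,0,5.2,0,0,0],[0.15,0,0,5.2,0,0,0],[0.15,0,0,5.2,0,0,0],[0.15,0,0,3,0,0,0],[0.15,0,0,0,0,0,0],[0.15,0,0,-4,0,0,0]],
])

```text
time_s: 37.3
eef_pos: [0.5041, 0.4213, 0.1285]
ee_rot: [-0.0, 0.702, 0.712, -0.001]
ft_force: [0.5, -0.2, -0.0]
finger_gap: 0.0492
grip_force: 0.0
```

Call:
apply_moves([
  [[0.15,0,0,-4,0,0,0],[0.15,-3,0,-4,0,0,0],[0.5,-8,0.5,-4,0,0,0],[0.8,-12.5,1,-4,0,0,0],[0.8,-17,1.5,-4,0,0,0],[0.8,-21.5,1.8,-4,0,0,0],[0.8,-26,2.1,-4,0,0,0],[0.8,-30.5,2.5,-4,0,0,0],[0.8,-35,3,-4,0,0,0],[0.8,-39.5,3.4,-4,0,0,0]],
])

```text
time_s: 38.3
eef_pos: [0.544, 0.0253, 0.1692]
ee_rot: [0.001, 0.702, 0.712, 0.001]
ft_force: [0.8, 1.1, 0.6]
finger_gap: 0.0766
grip_force: 0.0
```

```bash
python3 -c "
from h import *
go(.5435,-.13,.165,np.pi/2)"
```

```text
shift [-15.53  -0.26   0.43] psi 1.584 wz 0.013206602941451928 t 38.3 pos [0.544  0.0253 0.1692] q6 1.45 gap 0.0766 tilt [ 0.002 -0.     0.   ] f [0.8 1.1 0.6] m [-0.04 -0.04 -0.03]
```

Call:
apply_moves([
  [[0.8,-4.5,-0.1,0,0,0,0],[0.8,-9,-0.2,0,0,0,0],[0.8,-13,-0.2,0,0,0,0],[0.8,-15.6,-0.3,0,0,0,0],[0.8,-15.6,-0.3,0,0,0,0],[0.8,-15.6,-0.3,0,0,0,0],[0.8,-15.6,-0.3,0,0,0,0],[0.8,-15.6,-0.3,0,0,0,0],[0.8,-15.6,-0.3,0,0,0,0],[0.8,-15.6,-0.3,0,0,0,0]],
])

```text
time_s: 39.3
eef_pos: [0.543, -0.1282, 0.1684]
ee_rot: [0.0, 0.702, 0.712, 0.0]
ft_force: [0.4, -0.3, -0.2]
finger_gap: 0.0771
grip_force: 0.0
```

```bash
python3 -c "
from h import *
robot.capture('wrist'); discs('w12.png')
tray(); go(.543,-.1305,.078,np.pi/2)"
```

```text
2 px 284 153 r 31.2 [ 0.5436 -0.0736  0.088 ]
3 px 282 234 r 23.8 [ 0.5436 -0.1316  0.088 ]
5 px 276 384 r 34.8 [ 0.5398 -0.2755  0.088 ]
tray [0.4984 0.3737] yaw -0.172 0.231 0.15
shift [-0.19 -0.    9.03] psi 1.584 wz 0.013446816303053222 t 39.5 pos [ 0.543  -0.1286  0.1683] q6 1.17 gap 0.0772 tilt [ 0. -0.  0.] f [ 0.2  0.5 -0.4] m [ 0.06  0.03 -0.07]
```

Call:
apply_moves([
  [[0.8,-0.2,0,3,0,0,0],[0.8,-0.2,0,6,0,0,0],[0.8,-0.2,0,8,0,0,0],[0.8,-0.2,0,9,0,0,0],[0.8,-0.2,0,9,0,0,0],[-0.6,-0.2,0,9,0,0,0],[-0.6,-0.2,0,9,0,0,0],[-0.6,-0.2,0,9,0,0,0],[-0.6,-0.2,0,9,0,0,0],[-0.6,-0.2,0,9,0,0,0]],
])

```text
time_s: 40.45
eef_pos: [0.5436, -0.1311, 0.0796]
ee_rot: [0.001, 0.702, 0.712, 0.0]
ft_force: [-0.1, -0.1, 5.3]
finger_gap: 0.0366
grip_force: 49.5
```

Call:
apply_moves([
  [[-0.6,0,0,-1,0,0,0],[-0.6,0,0,-2,0,0,0],[-0.6,0,0,-3,0,0,0],[-0.6,0,0,-4,0,0,0],[-0.6,0,0,-5,0,0,0],[-0.6,0,0,-6,0,0,0],[-0.6,0,0,-7,0,0,0],[-0.6,0,0,-8,0,0,0],[-0.6,0,0,-9,0,0,0],[-0.6,0,0,-9,0,0,0]],
])

```text
time_s: 41.45
eef_pos: [0.5435, -0.1311, 0.1698]
ee_rot: [0.001, 0.702, 0.712, 0.0]
ft_force: [0.4, 0.0, -1.2]
finger_gap: 0.0365
grip_force: 50.1
```

```bash
python3 -c "
from h import *
robot.capture('wrist'); tray()
ce=np.array([.502,.380]);y=-.17
for k in(2,3,4):
  d=SL[k]; t=ce+[np.cos(y)*d[0]-np.sin(y)*d[1],np.sin(y)*d[0]+np.cos(y)*d[1]]; print(k); go(t[0],t[1],.165)"
```

```text
tray [0.4982 0.374 ] yaw -0.172 0.231 0.15
2
shift [56.54 -9.55  0.33] psi 1.584 wz None t 41.5 pos [ 0.543  -0.1309  0.1683] q6 1.17 gap 0.0368 tilt [ 0. -0.  0.] f [ 0.5 -0.4 -1.7] m [ 0.05  0.06 -0.02]
3
shift [46.86 -0.66  0.33] psi 1.584 wz None t 41.5 pos [ 0.543  -0.1309  0.1683] q6 1.17 gap 0.0368 tilt [ 0. -0.  0.] f [ 0.5 -0.4 -1.7] m [ 0.05  0.06 -0.02]
4
shift [48.14 -7.55  0.33] psi 1.584 wz None t 41.5 pos [ 0.543  -0.1309  0.1683] q6 1.17 gap 0.0368 tilt [ 0. -0.  0.] f [ 0.5 -0.4 -1.7] m [ 0.05  0.06 -0.02]
```

Call:
apply_moves([
  [[-0.6,3,0,0,0,0,0],[-0.6,7.5,-0.8,0,0,0,0],[-0.6,12,-1.6,0,0,0,0],[-0.6,16.5,-2.4,0,0,0,0],[-0.6,21,-3.2,0,0,0,0],[-0.6,25.5,-4,0,0,0,0],[-0.6,30,-4.8,0,0,0,0],[-0.6,34.5,-5.6,0,0,0,0],[-0.6,39,-6.4,0,0,0,0],[-0.6,43.5,-7.2,0,0,0,0]],
])

```text
time_s: 42.55
eef_pos: [0.4644, 0.3049, 0.1677]
ee_rot: [-0.0, 0.702, 0.712, -0.0]
ft_force: [0.8, 0.3, -1.7]
finger_gap: 0.0365
grip_force: 50.1
```

Call:
apply_moves([
  [[-0.6,4,-0.7,0,0,0,0],[-0.6,8,-1.5,0,0,0,0],[-0.6,11,-2,0,0,0,0],[-0.6,13,-2.3,0,0,0,0],[-0.6,13,-2.3,0,0,0,0],[-0.6,13,-2.3,0,0,0,0],[-0.6,13,-2.3,3,0,0,0],[-0.6,13,-2.3,6,0,0,0],[-0.6,13,-2.3,8,0,0,0],[-0.6,13,-2.3,8,0,0,0]],
])

```text
time_s: 43.55
eef_pos: [0.4397, 0.4306, 0.0855]
ee_rot: [-0.0, 0.703, 0.711, -0.003]
ft_force: [-0.5, -0.1, -0.6]
finger_gap: 0.0363
grip_force: 50.2
```

```bash
python3 -c "
from h import *
go(.440,.433,.035,np.pi/2)"
```

```text
shift [0.26 0.06 5.05] psi 1.582 wz 0.011604932373213472 t 43.5 pos [0.4397 0.4306 0.0855] q6 2.2 gap 0.0363 tilt [-0.004 -0.003  0.   ] f [-0.5 -0.1 -0.6] m [ 0.02 -0.02  0.03]
```

Call:
apply_moves([
  [[-0.6,0,0,2,0,0,0],[-0.6,0,0,4,0,0,0],[-0.6,0,0,5.2,0,0,0],[-0.6,0,0,5.2,0,0,0],[0.15,0,0,5.2,0,0,0],[0.15,0,0,5.2,0,0,0],[0.15,0,0,5.2,0,0,0],[0.15,0,0,3,0,0,0],[0.15,0,0,0,0,0,0],[0.15,0,0,-4,0,0,0]],
])

```text
time_s: 44.55
eef_pos: [0.44, 0.4324, 0.1286]
ee_rot: [-0.0, 0.702, 0.712, -0.001]
ft_force: [0.6, -0.8, -0.7]
finger_gap: 0.0495
grip_force: 0.0
```

Call:
apply_moves([
  [[0.15,0,0,-4,0,0,0],[0.15,-3,0.6,-4,0,0,0],[0.5,-8,1.6,-4,0,0,0],[0.8,-12.5,2.5,-4,0,0,0],[0.8,-17,3.3,-4,0,0,0],[0.8,-21.5,4.2,-4,0,0,0],[0.8,-26,5,-4,0,0,0],[0.8,-30.5,6,-4,0,0,0],[0.8,-35,6.8,-4,0,0,0],[0.8,-39.5,7.6,-4,0,0,0]],
])

```text
time_s: 45.55
eef_pos: [0.522, 0.037, 0.1692]
ee_rot: [0.001, 0.702, 0.712, 0.001]
ft_force: [0.8, 1.1, -0.2]
finger_gap: 0.077
grip_force: 0.0
```

```bash
python3 -c "
from h import *
go(.544,-.0715,.168,np.pi/2)"
```

```text
shift [-10.88   2.06   0.12] psi 1.584 wz 0.013200185861561131 t 45.5 pos [0.522  0.037  0.1692] q6 1.47 gap 0.077 tilt [ 0.002 -0.     0.   ] f [ 0.8  1.1 -0.2] m [-0.02 -0.05  0.  ]
```

Call:
apply_moves([
  [[0.8,-4,0.8,0,0,0,0],[0.8,-8,1.6,0,0,0,0],[0.8,-10.8,2.1,0,0,0,0],[0.8,-10.8,2.1,0,0,0,0],[0.8,-10.8,2.1,0,0,0,0],[0.8,-10.8,2.1,0,0,0,0],[0.8,-10.8,2.1,0,0,0,0],[0.8,-10.8,2.1,0,0,0,0],[0.8,-10.8,2.1,0,0,0,0],[0.8,-10.8,2.1,0,0,0,0]],
])

```text
time_s: 46.55
eef_pos: [0.5441, -0.0685, 0.1684]
ee_rot: [0.0, 0.702, 0.712, 0.0]
ft_force: [0.7, -0.3, -0.4]
finger_gap: 0.0768
grip_force: 0.0
```

```bash
python3 -c "
from h import *
robot.capture('wrist'); discs('w13.png')
tray(); go(.544,-.0715,.078,np.pi/2)
c=cam('top'); im=cv2.imread('pics/w13.png')
i=robot.capture('top'); cv2.imwrite('pics/t3.png',i[:,:,::-1])"
```

```text
1 px 284 150 r 28.6 [ 0.5451 -0.0121  0.088 ]
2 px 281 233 r 24.6 [ 0.5441 -0.071   0.088 ]
4 px 274 384 r 34.8 [ 0.54   -0.2157  0.088 ]
tray [0.5802 0.3039] yaw -1.251 0.006 0.003
shift [-0.27 -0.02  9.03] psi 1.584 wz 0.013169009563579692 t 46.7 pos [ 0.5441 -0.0688  0.1683] q6 1.28 gap 0.077 tilt [-0. -0.  0.] f [ 0.3 -0.4  0.5] m [ 0.   -0.01  0.04]
```

Call:
apply_moves([
  [[0.8,-0.2,0,3,0,0,0],[0.8,-0.2,0,6,0,0,0],[0.8,-0.2,0,8,0,0,0],[0.8,-0.2,0,9,0,0,0],[0.8,-0.2,0,9,0,0,0],[-0.6,-0.2,0,9,0,0,0],[-0.6,-0.2,0,9,0,0,0],[-0.6,-0.2,0,9,0,0,0],[-0.6,-0.2,0,9,0,0,0],[-0.6,-0.2,0,9,0,0,0]],
])

```text
time_s: 47.75
eef_pos: [0.5448, -0.071, 0.0796]
ee_rot: [0.001, 0.702, 0.712, 0.001]
ft_force: [-0.2, 1.1, 4.7]
finger_gap: 0.0359
grip_force: 49.5
```

Call:
apply_moves([
  [[-0.6,0,0,-1,0,0,0],[-0.6,0,0,-2,0,0,0],[-0.6,0,0,-3,0,0,0],[-0.6,0,0,-4,0,0,0],[-0.6,0,0,-5,0,0,0],[-0.6,0,0,-6,0,0,0],[-0.6,0,0,-7,0,0,0],[-0.6,0,0,-8,0,0,0],[-0.6,0,0,-9,0,0,0],[-0.6,0,0,-9,0,0,0]],
])

```text
time_s: 48.75
eef_pos: [0.5448, -0.071, 0.1698]
ee_rot: [0.001, 0.702, 0.712, 0.001]
ft_force: [0.7, 0.0, -1.9]
finger_gap: 0.0361
grip_force: 50.0
```

```bash
sed -i 's/sel=.*/sel=cv2.morphologyEx(((hsv[:,:,1]<40)\&(hsv[:,:,2]>35)).astype(np.uint8)*m,cv2.MORPH_OPEN,np.ones((3,3)))/' h.py; python3 -c "
from h import *
robot.capture('wrist'); tray()
ce=np.array([.502,.380]);y=-.17
for k in(3,4):
  d=SL[k]; t=ce+[np.cos(y)*d[0]-np.sin(y)*d[1],np.sin(y)*d[0]+np.cos(y)*d[1]]; print(k,t); go(t[0],t[1],.165)"
```

```text
tray [0.5021 0.3787] yaw -0.165 0.253 0.186
3 [0.53023572 0.33761198]
shift [40.86 -0.86  0.33] psi 1.584 wz None t 48.9 pos [ 0.5442 -0.0709  0.1683] q6 1.28 gap 0.0363 tilt [ 0. -0.  0.] f [-0.1 -0.2 -0.6] m [0.01 0.04 0.01]
4 [0.46124479 0.34945475]
shift [42.14 -7.75  0.33] psi 1.584 wz None t 48.9 pos [ 0.5442 -0.0709  0.1683] q6 1.28 gap 0.0363 tilt [ 0. -0.  0.] f [-0.1 -0.2 -0.6] m [0.01 0.04 0.01]
```

Call:
apply_moves([
  [[-0.6,3,0,0,0,0,0],[-0.6,7.5,-0.1,0,0,0,0],[-0.6,12,-0.2,0,0,0,0],[-0.6,16.5,-0.3,0,0,0,0],[-0.6,21,-0.4,0,0,0,0],[-0.6,25.5,-0.5,0,0,0,0],[-0.6,30,-0.6,0,0,0,0],[-0.6,34.5,-0.7,0,0,0,0],[-0.6,38,-0.8,0,0,0,0],[-0.6,40.9,-0.9,0,0,0,0]],
])

```text
time_s: 49.85
eef_pos: [0.5291, 0.3401, 0.1674]
ee_rot: [-0.0, 0.702, 0.712, -0.001]
ft_force: [0.6, 0.2, -1.2]
finger_gap: 0.0358
grip_force: 50.0
```

Call:
apply_moves([
  [[-0.6,0,0,0,0,0,0],[-0.6,0,0,0,0,0,0],[-0.6,0,0,1,0,0,0],[-0.6,0,0,2,0,0,0],[-0.6,0,0,3,0,0,0],[-0.6,0,0,5,0,0,0],[-0.6,0,0,7,0,0,0],[-0.6,0,0,8,0,0,0],[-0.6,0,0,8,0,0,0],[-0.6,0,0,8,0,0,0]],
])

```text
time_s: 50.85
eef_pos: [0.5301, 0.3378, 0.0886]
ee_rot: [0.0, 0.703, 0.712, 0.0]
ft_force: [-0.3, 0.2, 0.4]
finger_gap: 0.0363
grip_force: 50.1
```

```bash
python3 -c "
from h import *
go(.530,.3375,.035,np.pi/2)"
```

```text
shift [-0.03 -0.01  5.36] psi 1.583 wz 0.012677242374857789 t 50.9 pos [0.5301 0.3378 0.0886] q6 1.99 gap 0.0363 tilt [0. 0. 0.] f [-0.3  0.2  0.4] m [-0.05 -0.03 -0.01]
```

Call:
apply_moves([
  [[-0.6,0,0,2,0,0,0],[-0.6,0,0,4,0,0,0],[-0.6,0,0,5.3,0,0,0],[-0.6,0,0,5.3,0,0,0],[0.15,0,0,5.3,0,0,0],[0.15,0,0,5.3,0,0,0],[0.15,0,0,5.3,0,0,0],[0.15,0,0,3,0,0,0],[0.15,0,0,0,0,0,0],[0.15,0,0,-4,0,0,0]],
])

```text
time_s: 51.85
eef_pos: [0.5292, 0.3377, 0.1286]
ee_rot: [-0.0, 0.702, 0.712, -0.001]
ft_force: [1.1, 0.3, -0.5]
finger_gap: 0.0489
grip_force: 0.0
```

Call:
apply_moves([
  [[0.15,0,0,-4,0,0,0],[0.15,-3,0.1,-4,0,0,0],[0.5,-8,0.3,-4,0,0,0],[0.8,-12.5,0.5,-4,0,0,0],[0.8,-17,0.6,-4,0,0,0],[0.8,-21.5,0.8,-4,0,0,0],[0.8,-26,0.9,-4,0,0,0],[0.8,-30.5,1,-4,0,0,0],[0.8,-34.9,1.1,-4,0,0,0],[0.8,-34.9,1.1,-4,0,0,0]],
])

```text
time_s: 52.85
eef_pos: [0.5458, -0.0155, 0.169]
ee_rot: [0.001, 0.704, 0.71, 0.0]
ft_force: [-0.5, -0.1, 0.7]
finger_gap: 0.0764
grip_force: 0.0
```

```bash
python3 -c "
from h import *
robot.capture('wrist');robot.capture('wrist');discs('w14.png')
tray(); go(.545,-.0115,.078,np.pi/2)"
```

```text
1 px 281 228 r 24.7 [ 0.5453 -0.0112  0.088 ]
3 px 273 383 r 30.4 [ 0.5396 -0.1578  0.088 ]
tray [0.5019 0.3789] yaw -0.155 0.251 0.187
shift [-0.13 -0.05  9.07] psi 1.584 wz 0.013374281361405504 t 53.0 pos [ 0.5454 -0.0102  0.1687] q6 1.38 gap 0.0766 tilt [0.001 0.    0.   ] f [ 0.4  0.2 -0.1] m [ 0.04  0.02 -0.02]
```

Call:
apply_moves([
  [[0.8,-0.1,0,3,0,0,0],[0.8,-0.1,0,6,0,0,0],[0.8,-0.1,0,8,0,0,0],[0.8,-0.1,0,9,0,0,0],[0.8,-0.1,0,9,0,0,0],[-0.6,-0.1,0,9,0,0,0],[-0.6,-0.1,0,9,0,0,0],[-0.6,-0.1,0,9,0,0,0],[-0.6,-0.1,0,9,0,0,0],[-0.6,-0.1,0,9,0,0,0]],
])

```text
time_s: 54.05
eef_pos: [0.5461, -0.0118, 0.0795]
ee_rot: [0.001, 0.703, 0.712, 0.001]
ft_force: [1.2, 1.3, 4.6]
finger_gap: 0.0359
grip_force: 49.5
```

Call:
apply_moves([
  [[-0.6,0,0,-1,0,0,0],[-0.6,0,0,-2,0,0,0],[-0.6,0,0,-3,0,0,0],[-0.6,0,0,-4,0,0,0],[-0.6,0,0,-5,0,0,0],[-0.6,0,0,-6,0,0,0],[-0.6,0,0,-7,0,0,0],[-0.6,0,0,-8,0,0,0],[-0.6,0,0,-9,0,0,0],[-0.6,0,0,-9,0,0,0]],
])

```text
time_s: 55.05
eef_pos: [0.546, -0.012, 0.1698]
ee_rot: [0.001, 0.702, 0.712, 0.001]
ft_force: [0.5, -0.2, -0.4]
finger_gap: 0.0361
grip_force: 50.0
```

```bash
python3 -c "
from h import *
robot.capture('wrist'); tray(); go(.461,.348,.165)"
```

```text
tray [0.5014 0.3783] yaw -0.171 0.254 0.185
shift [36.09 -7.97  0.33] psi 1.584 wz None t 55.1 pos [ 0.5454 -0.0118  0.1683] q6 1.38 gap 0.036 tilt [ 0. -0.  0.] f [-0.3  1.1 -1. ] m [ 0.   -0.01  0.02]
```

Call:
apply_moves([
  [[-0.6,3,-0.6,0,0,0,0],[-0.6,7.5,-1.6,0,0,0,0],[-0.6,12,-2.6,0,0,0,0],[-0.6,16.5,-3.6,0,0,0,0],[-0.6,21,-4.6,0,0,0,0],[-0.6,25.5,-5.6,0,0,0,0],[-0.6,30,-6.6,0,0,0,0],[-0.6,34,-7.5,0,0,0,0],[-0.6,36.1,-8,0,0,0,0],[-0.6,36.1,-8,0,0,0,0]],
])

```text
time_s: 56.15
eef_pos: [0.4595, 0.3505, 0.1674]
ee_rot: [-0.0, 0.701, 0.713, -0.0]
ft_force: [0.1, -0.2, -0.1]
finger_gap: 0.0361
grip_force: 50.0
```

Call:
apply_moves([
  [[-0.6,0,0,0,0,0,0],[-0.6,0,0,0,0,0,0],[-0.6,0,0,1,0,0,0],[-0.6,0,0,2,0,0,0],[-0.6,0,0,3,0,0,0],[-0.6,0,0,5,0,0,0],[-0.6,0,0,7,0,0,0],[-0.6,0,0,8,0,0,0],[-0.6,0,0,8,0,0,0],[-0.6,0,0,8,0,0,0]],
])

```text
time_s: 57.15
eef_pos: [0.4609, 0.3481, 0.0885]
ee_rot: [0.0, 0.703, 0.712, 0.0]
ft_force: [-0.1, -0.2, -0.9]
finger_gap: 0.0358
grip_force: 50.0
```

```bash
python3 -c "
from h import *
go(.461,.348,.035,np.pi/2)"
```

```text
shift [-0.01  0.01  5.35] psi 1.584 wz 0.01283763271893501 t 57.1 pos [0.4609 0.3481 0.0885] q6 2.06 gap 0.0358 tilt [0. 0. 0.] f [-0.1 -0.2 -0.9] m [ 0.02  0.01 -0.06]
```

Release, rise and move clear.

Call:
apply_moves([
  [[-0.6,0,0,2,0,0,0],[-0.6,0,0,4,0,0,0],[-0.6,0,0,5.3,0,0,0],[-0.6,0,0,5.3,0,0,0],[0.15,0,0,5.3,0,0,0],[0.15,0,0,5.3,0,0,0],[0.15,0,0,5.3,0,0,0],[0.15,0,0,3,0,0,0],[0.15,0,0,0,0,0,0],[0.15,0,0,-4,0,0,0]],
])

```text
time_s: 58.15
eef_pos: [0.4601, 0.3477, 0.1287]
ee_rot: [-0.0, 0.703, 0.712, -0.001]
ft_force: [0.3, 1.4, 0.8]
finger_gap: 0.0489
grip_force: 0.0
```

Call:
apply_moves([
  [[0.15,0,0,-6,0,0,0],[0.15,-3,0,-8,0,0,0],[0.15,-8,0,-10,0,0,0],[0.15,-12.5,0,-10,0,0,0],[0.15,-17,0,-10,0,0,0],[0.15,-21.5,0,-10,0,0,0],[0.15,-26,0,-10,0,0,0],[0.15,-30.5,0,-10,0,0,0],[0.15,-35,0,-10,0,0,0],[0.15,-35,0,-10,0,0,0]],
])

```text
time_s: 59.15
eef_pos: [0.4654, -0.0063, 0.2289]
ee_rot: [0.001, 0.704, 0.71, -0.0]
ft_force: [0.4, 1.3, -0.4]
finger_gap: 0.0489
grip_force: 0.0
```

```bash
python3 -c "
from h import *
robot.capture('wrist'); ce,y=tray(); go(.46,0,.2)
c,im=save('top','t9.png'); hsv=cv2.cvtColor(im,cv2.COLOR_RGB2HSV)
# expected coil tops at z .04
for p in((.569,.415),(.504,.421),(.440,.4325),(.530,.3375),(.461,.348)):
  u,v=proj(c,[*p,.04]).astype(int); pt=im[v-9:v+10,u-9:u+10]; print(p,(u,v),'dark frac',(pt.max(2)<85).mean().round(2))
t=cam('top'); a=cv2.imread('pics/top0.png').astype(int)
d=np.abs(im[:,:,::-1].astype(int)-a).max(2)
for n,(u,v,r) in dict(wrench=(358,315,14),screw=(262,258,12),mm=(340,75,30),saucer=(215,110,28),glass=(262,70,28),bottle=(470,75,30),jar=(500,288,25),lever=(443,215,12)).items(): print(n,(d[v-r:v+r,u-r:u+r]>45).mean().round(3))
"
```

```text
tray [0.5018 0.3788] yaw -0.163 0.253 0.187
shift [ 0.29 -0.53  2.88] psi 1.581 wz None t 59.2 pos [ 0.4653 -0.0029  0.2288] q6 1.37 gap 0.0489 tilt [0.001 0.    0.   ] f [ 0.6 -0.3  0.1] m [-0.02  0.05 -0.03]
(0.569, 0.415) (np.int64(73), np.int64(189)) dark frac 0.89
(0.504, 0.421) (np.int64(68), np.int64(221)) dark frac 0.88
(0.44, 0.4325) (np.int64(60), np.int64(253)) dark frac 0.88
(0.53, 0.3375) (np.int64(110), np.int64(208)) dark frac 0.77
(0.461, 0.348) (np.int64(103), np.int64(242)) dark frac 0.79
wrench 0.569
screw 1.0
mm 0.176
saucer 0.783
glass 0.507
bottle 0.094
jar 0.438
lever 0.326
```

```bash
python3 -c "
from workcell import robot
print(robot.hand_in())"
```

```text
the job is handed in; nothing more can be done
None
```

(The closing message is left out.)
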